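Load and start the pigment shaker

TASK

Load and start the pigment shaker: draw back the red catch that locks the clear guard, slide the guard fully open by its yellow grip, and stand every pigment tube foot-down in a well of its own. Then slide the guard fully shut over them and push the catch fully home again, and only then switch the shaker on by throwing its green-knobbed lever all the way over. Leave the cup, the vase and the jars standing where they are.

Things in the scene. Friction and masses are not known exactly. Their poses are not given: they have to be found in the camera images.
- shaker: Fixed bench tube shaker: grey casing 180 mm deep (x -125 to 55 mm), 410 mm wide, flat top 75 mm above the table, turned up to 7 degrees. Origin on the table below the line of the wells, mid-width; x away from the robot, y to its left. Four square black wells lie in a row at x = 0, y -185 to -5 mm, under the guard at the start; a blue end wall, 126 mm tall, closes the row at y -199 mm.
- well0 (a point): Centre of the floor of well 0 (counted from the right end), 19 mm above the table. Each well is 40 mm square inside and 56 mm deep to its mouth at 75 mm above the table; 4 mm walls between wells, 44 mm from centre to centre. Any tube may go in any well, one in each.
- well1 (a point): Centre of the floor of well 1 (counted from the right end), 19 mm above the table. Each well is 40 mm square inside and 56 mm deep to its mouth at 75 mm above the table; 4 mm walls between wells, 44 mm from centre to centre. Any tube may go in any well, one in each.
- well2 (a point): Centre of the floor of well 2 (counted from the right end), 19 mm above the table. Each well is 40 mm square inside and 56 mm deep to its mouth at 75 mm above the table; 4 mm walls between wells, 44 mm from centre to centre. Any tube may go in any well, one in each.
- well3 (a point): Centre of the floor of well 3 (counted from the right end), 19 mm above the table. Each well is 40 mm square inside and 56 mm deep to its mouth at 75 mm above the table; 4 mm walls between wells, 44 mm from centre to centre. Any tube may go in any well, one in each.
- guard (a joint): Clear tunnel-shaped guard over the wells, 72 mm deep, 190 mm long, roof 120 to 124 mm above the table. Slides along the shaker's +y: 0 = shut (start), 0.19 m = fully open, all wells clear. Friction about 2 N, stays where left. Its right end is open, so it passes over tubes standing fully down. With the catch home it moves only 5 mm; with the catch pushed in while it is open it cannot shut.
- guard_grip (a point): Middle of the yellow upright grip on top of the guard, 148 mm above the table. The grip is 50 mm long along the shaker's x, 14 mm thick along the slide (y), its top 156 mm above the table, its foot on the guard's roof at 124 mm. Moves with the guard.
- catch (a joint): Steel sliding catch with a red knob on the casing's top in front of the guard, near its right end. 0 m = home (locked, start); it is drawn towards the robot (the shaker's -x) up to 0.03 m, and the guard is free from about 0.02 m on. Friction about 1.5 N, stays where it is left. It can go home only when the guard is fully shut (within about 4 mm).
- catch_knob (a point): Point in the red square knob of the catch, 112 mm above the table and 13 mm below the knob's top; the knob is 16 x 16 mm, its upright sides along the shaker's x and y, 35 mm tall (90 to 125 mm above the table). Moves with the catch.
- power (a joint): Power switch: toggle lever with a green ball knob on a black block (70 x 50 x 25 mm) on the casing's top, front left (shaker x -85, y 140 mm). 0 rad = off (start), the lever leaning 0.5 rad towards the robot; 1.0 rad = on, leaning as far away from the robot (the shaker's +x). It turns about the shaker's y axis, 97 mm above the table; under 2 N at the ball moves it and it stays where it is left.
- power_tip (a point): Centre of the green ball (26 mm in diameter) on the switch lever, 55 mm from the lever's pivot; 145 mm above the table when off or on. Moves with the lever.
- tube0: Sealed pigment tube with blue sides, 92 mm tall, standing upright; weighted steel foot 33 mm in diameter and 12 mm tall, body 24 mm in diameter, white cap 26 mm in diameter and 26 mm tall at the top. Origin at the centre of the underside of the foot, z up along the tube. About 0.11 kg. May be absent.
- tube1: Sealed pigment tube with yellow sides, 92 mm tall, standing upright; weighted steel foot 33 mm in diameter and 12 mm tall, body 24 mm in diameter, white cap 26 mm in diameter and 26 mm tall at the top. Origin at the centre of the underside of the foot, z up along the tube. About 0.11 kg. May be absent.
- tube2: Sealed pigment tube with red sides, 92 mm tall, standing upright; weighted steel foot 33 mm in diameter and 12 mm tall, body 24 mm in diameter, white cap 26 mm in diameter and 26 mm tall at the top. Origin at the centre of the underside of the foot, z up along the tube. About 0.11 kg. May be absent.
- tube3: Sealed pigment tube with green sides, 92 mm tall, standing upright; weighted steel foot 33 mm in diameter and 12 mm tall, body 24 mm in diameter, white cap 26 mm in diameter and 26 mm tall at the top. Origin at the centre of the underside of the foot, z up along the tube. About 0.11 kg. May be absent.
- paper_cup: Bystander, to be left alone: dark red paper cup, open, 95 mm tall, rim 76 mm wide. Origin at the centre of its underside.
- carved_vase: Bystander, to be left alone: brown carved vase, 110 mm tall, 64 mm wide. Origin at the centre of its underside.
- blue_jar: Bystander, to be left alone: small clear jar with a blue cap, 45 mm tall, 48 mm wide. Origin at the centre of its underside.
- yellow_jar: Bystander, to be left alone: small clear jar with a yellow cap, 45 mm tall, 48 mm wide. Origin at the centre of its underside.
Things that resemble listed ones, but are neither listed nor needed, are in the scene too. What is shaped like the tube3 but pink is not meant.

How it is judged (in metres and radians):
On the way, in this order (a step that is already met when the one before it is completed fails the run):
1. the catch is drawn back, the guard still shut (value of joint catch above 0.02 m and value of joint guard below 0.01 m), for 0.1 s.
2. the guard is fully open (value of joint guard above 0.178 m), for 0.2 s.
3. every tube stands foot-down at the bottom of a well (z of each of tube0, tube1, tube2, tube3 in the frame of shaker below 0.025 m and x of tube0 in the frame of shaker between -0.008 and 0.008 m and y of tube0 in the frame of shaker between -0.19 and 0 m and angle between each of tube0, tube1, tube2, tube3's own z axis and vertical below 0.15 rad and x of tube1 in the frame of shaker between -0.008 and 0.008 m and y of tube1 in the frame of shaker between -0.19 and 0 m and x of tube2 in the frame of shaker between -0.008 and 0.008 m and y of tube2 in the frame of shaker between -0.19 and 0 m and x of tube3 in the frame of shaker between -0.008 and 0.008 m and y of tube3 in the frame of shaker between -0.19 and 0 m), for 0.2 s.
4. the guard is fully shut (value of joint guard below 0.006 m), for 0.2 s.
5. the catch is home (value of joint catch below 0.006 m), for 0.2 s.
6. the power lever is thrown over to on (value of joint power above 0.85 rad), for 0.1 s.
At the end, for the whole second after the job is handed in: Every tube present stands upright (within 0.15 rad) in a well, its foot within 6 mm of the well's floor and at rest; the guard is shut (within 6 mm) the catch is home (within 6 mm) and the power lever is over to on (beyond 0.85 rad) (all of step 3 and value of joint each of guard, catch below 0.006 m and value of joint power above 0.85 rad and linear speed of each of tube0, tube1, tube2, tube3 below 0.02 m/s); the robot touches nothing.
It fails at once if the paper cup is pushed more than 60 mm away or knocked over (distance of paper_cup from where it was at the start of the episode above 0.06 m or angle between paper_cup's own z axis and vertical above 0.7 rad).
It fails at once if the carved vase is pushed more than 60 mm away or knocked over (distance of carved_vase from where it was at the start of the episode above 0.06 m or angle between carved_vase's own z axis and vertical above 0.7 rad).
It fails at once if the blue jar is pushed more than 60 mm away or knocked over (distance of blue_jar from where it was at the start of the episode above 0.06 m or angle between blue_jar's own z axis and vertical above 0.7 rad).
It fails at once if the yellow jar is pushed more than 60 mm away or knocked over (distance of yellow_jar from where it was at the start of the episode above 0.06 m or angle between yellow_jar's own z axis and vertical above 0.7 rad).
Of tube0, tube1, tube2, tube3 only 2 to 4 are there at a start; the rules pass over those that are not, and their reading is None.
At some moment in a run one of tube0, tube1, tube2, tube3 may be knocked a few centimetres aside while the robot is not near it.
It also fails if it takes over 210 s, if anything falls off the work surface, if the arm or the gripper's body presses on something with over 40 N, if the wrist force passes 120 N, or if a joint passes its speed limit or range.

ROBOT

A 7-joint arm with a two-finger parallel gripper is mounted at the origin on the work surface. World frame = base frame: x ahead of the robot, y to its left, z up, the work surface at z = 0. Lengths are in mm, angles in degrees, forces in N, time in s.
With the tool pointing down it reaches from about 400 to 900 mm from the base axis. Payload 5.6 kg.
Tool frame: the origin (TCP) lies at the very end of the fingers, on their centre line; the grasp point (between the pads) lies 19 mm behind it; z points along the fingers, y is the direction in which the jaws open and shut (so a half turn about z gives the same grasp; the last joint's range is limited). The gripper opens to 92 mm and grips with 3 to 60 N. Pads are 20 mm wide; open, the fingers measure 128 mm over their backs; the gripper's body (75 mm by 189 mm) begins 69 mm behind the grasp point.
Start: joints at [-67.953, 26.786, -0.665, 91.828, 0.344, 61.387, -3.226], TCP at [269.706, 591.412, 214.592] pointing down, gripper open.
Joint ranges: [-144.91, 144.91], [-17.63, 115.5], [-89.93, 88.59], [15.96, 139.68], [-74.01, 254.01], [8.47, 105.57], [-167.45, 167.45]. Speed limits (degrees/s): [147.25, 147.25, 180, 180, 180, 180, 180].

INTERFACE

Orientations are given as a 3x3 rotation matrix whose columns are the frame's x, y, z axes.
In Python, from plant import bot, capture, camera_info gives the robot as it stands. The module is installed in compiled form; this text tells all that it offers.
- The arm moves only by the shell command python3 -m crank 'ROWS' [OPENING] [FORCE]. ROWS is a JSON object of lists of equal length, an entry for each row: "dp": the shift along the world's x, y, z in m, a list of three; "roll": the turn about the world's z in rad. In form: {"dp": [[tx, ty, tz], ...], "roll": [roll, ...]}. A call has 1 to 10 rows; each row shifts and turns the commanded pose from where the row before left it; what a row does not reach is not made up. A row lasts 1/10 s, in which the tool goes at most 50 mm and 8.59 degrees, less where a joint would pass 70% of its speed; a pose out of reach is approached as far as the arm can. A call is refused whole if a number of a shift passes 0.05 or a number of a turn 0.15, either way. A call with a gripper value outside its range is refused whole. OPENING is the finger opening in m, from 0 to 0.0919, set as the call begins (- or left out, the last holds). The fingers move at their own pace and stop on an object; FORCE is the grip in N (left out, the last holds). Time passes only in rows, so rows that do not move let the fingers close. It gives the time, the measured TCP pose, the force and the opening at its end, in the units of the state.
- bot.read_state(): the state, without advancing time (a new reading comes with each control period).
- capture(name): name is "scene" or "top" or "wrist"; returns the picture (384x512x3 uint8, blue, green, red); there is no depth.
- camera_info(name): a dict with "vfov" (degrees; the focal length in pixels is half the picture's height over the tangent of half this angle, whatever the lens; pixels are square), "cx", "cy" (the principal point, pixels), "k1" (the pictures are not rectified: a ray, as slopes to the right and down, at radius r is drawn at 1 + k1 r^2 times it, then the intrinsics apply), "view" (4x4, takes a point from world to camera coordinates); the wrist camera has in their place "hand_eye" (4x4, takes a point from camera to tool coordinates, whose origin is the TCP and whose axes are the flange's). Camera axes: x right, y down, z forward; pixel columns grow to the right and rows downward; lengths in mm; the calibration is good to about 2 mm. A picture is of the moment at which its call begins: read the wrist's pose just before it. camera_info takes no time and is no camera call.
- bot.finish_job(): hands the job in, once; it reports no verdict.
The state is a dict: "time_s": time; "q": joint angles; "qvel": joint speeds; "joint_torque": joint torques, N m; "position": TCP position; "ee_rot": TCP orientation; "ft_force": force on the tool from outside, world axes, zero at the start; "wrist_torque": the same for the moment, N m; "gripper_width": finger opening in mm.
Only numpy, scipy, OpenCV 4.12 (cv2) and the standard library are available. Lean on these libraries where they do the work, as an engineer would, in place of code of your own. Each camera call takes 0.05 s, during which the arm holds its last target.

## Working session

There is one attempt and no reset: what is moved stays moved. The work goes in short steps, Python scripts to look and compute and a shell command to move; the robot and the scene stay as the last step left them, time stands still between calls to the robot, and variables do not carry over. Pictures are saved under pics/ and viewed, and the job is handed in when it is done.

```bash
mkdir -p pics; ls
python3 - <<'E'
from plant import bot, capture, camera_info
import cv2, json
print(bot.read_state())
for n in ["scene","top","wrist"]:
    print(n, camera_info(n)); cv2.imwrite(f"pics/{n}0.png", capture(n))
E
```

```text
pics
{'time_s': 0.0, 'q': array([-67.95610856,  26.83468162,  -0.66387943,  91.88016556,
         0.34319081,  61.38617963,  -3.22734917]), 'qvel': array([-0.04066044,  0.03986522, -0.02768505,  0.07424655,  0.03857911,
        0.05365412,  0.04571504]), 'joint_torque': array([-4.31552953e-04, -5.20580184e+01, -1.26050255e-02, -2.43743759e+01,
       -5.66214498e-02,  1.73773285e-02,  1.56654360e-04]), 'position': array([269.46076731, 590.88404051, 213.66072455]), 'ee_rot': array([[-9.09860162e-01,  4.14914590e-01, -6.06287455e-04],
       [ 4.14915016e-01,  9.09858730e-01, -1.61907394e-03],
       [-1.20141467e-04, -1.72468865e-03, -9.99998506e-01]]), 'ft_force': array([-0.00071776,  0.02956262, -0.19178706]), 'wrist_torque': array([-0.00922872, -0.00941598,  0.04372228]), 'gripper_width': 91.70533665804204}
scene {'vfov': 44.76468597589734, 'cx': 250.77667234401193, 'cy': 193.08866338915803, 'k1': -0.04495828120272694, 'view': array([[ 7.45304680e-01,  6.66702229e-01, -5.39179167e-03,
        -4.10267692e+02],
       [ 5.25430043e-01, -5.92316620e-01, -6.10806263e-01,
        -2.43
[... 414 characters left out ...]
  1.82066094e-02, -1.52320350e-01,
         5.52200935e+02],
       [ 1.52419428e-01,  4.17594751e-03, -9.88307078e-01,
         9.55526249e+02],
       [ 0.00000000e+00,  0.00000000e+00,  0.00000000e+00,
         1.00000000e+00]])}
wrist {'vfov': 67.02602815621032, 'cx': 253.73411888632873, 'cy': 191.39527675264077, 'k1': -0.06029205639135576, 'hand_eye': array([[ 1.38443298e-04, -9.66557928e-01, -2.56448343e-01,
         7.13198575e+01],
       [ 9.99999913e-01,  3.30350675e-05,  4.15338926e-04,
        -2.03485878e-01],
       [-3.92977343e-04, -2.56448379e-01,  9.66557849e-01,
        -1.69620353e+02],
       [ 0.00000000e+00,  0.00000000e+00,  0.00000000e+00,
         1.00000000e+00]])}
```

View pics/scene0.png

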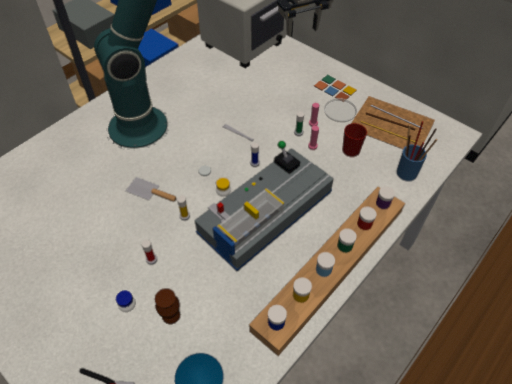

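View pics/top0.png

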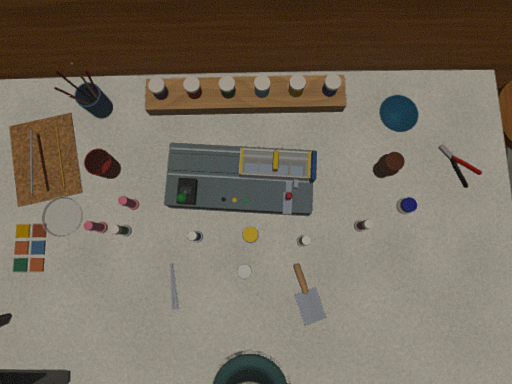

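View pics/wrist0.png

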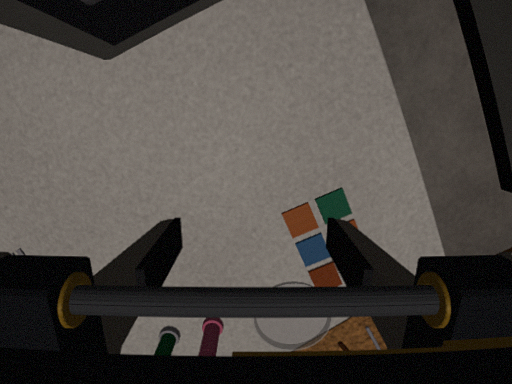

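The views show all four tubes. In the top view the blue one is near (195,236), yellow (305,240), red (363,225) and green (122,229), with two pink lookalikes at (128,202) and (95,226). The catch knob is at (289,197), the grip at (276,160) and the green ball at (181,198).

```bash
cat > h.py <<'E'
from plant import bot, capture, camera_info
import cv2, numpy as np
from scipy.optimize import least_squares
class Cam:
    def __init__(s,name,st=None):
        i=camera_info(name); s.f=192/np.tan(np.radians(i['vfov']/2)); s.cx,s.cy,s.k=i['cx'],i['cy'],i['k1']
        if name=='wrist':
            st=st or bot.read_state(); T=np.eye(4); T[:3,:3]=st['ee_rot']; T[:3,3]=st['position']
            s.V=np.linalg.inv(T@i['hand_eye'])
        else: s.V=i['view']
    def proj(s,P):
        P=np.atleast_2d(P); c=P@s.V[:3,:3].T+s.V[:3,3]; a=c[:,:2]/c[:,2:]
        r2=(a**2).sum(1,keepdims=True); a=a*(1+s.k*r2); return a*s.f+[s.cx,s.cy]
    def at_z(s,uv,z):
        d=(np.array(uv,float)-[s.cx,s.cy])/s.f; a=d.copy()
        for _ in range(20): a=d/(1+s.k*(a@a))
        r=s.V[:3,:3].T@np.array([a[0],a[1],1]); o=-s.V[:3,:3].T@s.V[:3,3]
        return o+r*(z-o[2])/r[2]
def shot(name,fn=None):
    st=bot.read_state(); im=capture(name); c=Cam(name,st)
    if fn: cv2.imwrite('pics/'+fn,im)
    return im,c
def crop(im,x0,y0,x1,y1,k,fn):
    cv2.imwrite('pics/'+fn,cv2.resize(im[y0:y1,x0:x1],None,fx=k,fy=k,interpolation=cv2.INTER_CUBIC))
E
python3 - <<'E'
from h import *
im=cv2.imread('pics/top0.png'); crop(im,155,130,335,255,4,'t1.png')
crop(im,90,180,210,260,6,'t2.png'); crop(im,285,190,425,260,5,'t3.png')
c=Cam('top')
for n,uv,z in [('blue',(194,236),92),('yel',(305,240),92),('red',(366,225),92),('green',(119,229),92),('knob',(289,195),125),('grip',(276,158),156),('ball',(181,198),145),('yjar',(250,234),45),('bjar',(408,205),45),('cup',(95,160),95),('pink1',(124,202),92),('pink2',(90,226),92),('vase',(396,160),110)]:
    print(n,c.at_z(uv,z).round())
E
```

```text
blue [432. 139.  92.]
yel [ 416. -156.   92.]
red [ 453. -321.   92.]
green [454. 342.  92.]
knob [ 533. -114.  125.]
grip [625. -81. 156.]
ball [527. 164. 145.]
yjar [436.  -9.  45.]
bjar [ 510. -460.   45.]
cup [645. 416.  95.]
pink1 [527. 331.  92.]
pink2 [463. 422.  92.]
vase [ 626. -409.  110.]
```

View pics/t1.png

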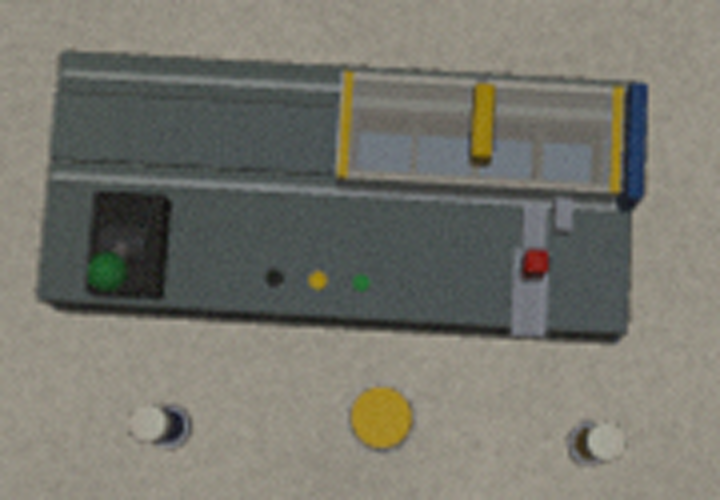

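View pics/t2.png

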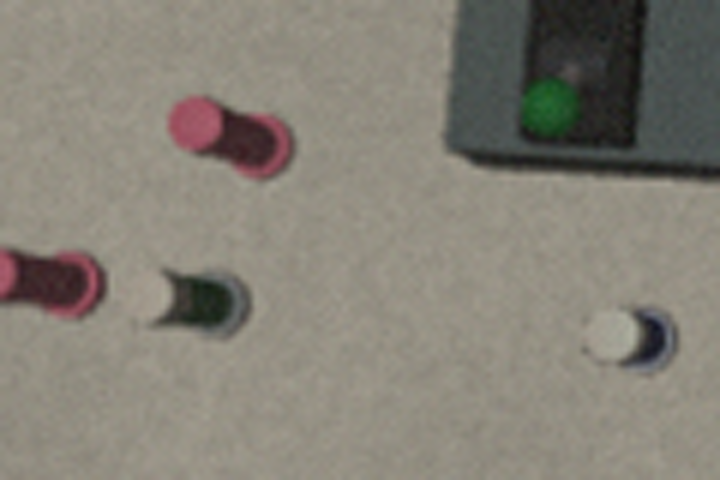

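View pics/t3.png

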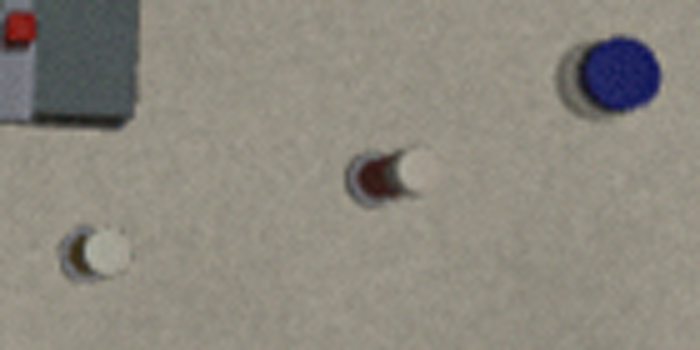

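```bash
cat >> h.py <<'E'
def S2W(p,P): # p=(x,y,yaw)
    P=np.atleast_2d(P).astype(float); c,s=np.cos(p[2]),np.sin(p[2]); R=np.array([[c,-s,0],[s,c,0],[0,0,1]])
    return P@R.T+[p[0],p[1],0]
def W2S(p,P):
    P=np.atleast_2d(P).astype(float); c,s=np.cos(p[2]),np.sin(p[2]); R=np.array([[c,-s,0],[s,c,0],[0,0,1]])
    return (P-[p[0],p[1],0])@R
E
python3 - <<'E'
from h import *
c=Cam('top')
pts=[((55,205,75),(62,53)),((-125,205,75),(40,301)),((-125,-205,75),(622,333)),((-111.4,140,145),(106,271)),
((-50,165,100),(95,193)),((-50,115,100),(168,197)),((-120,115,100),(163,297)),((-120,165,100),(88,292))]
P=np.array([a for a,b in pts]);U=np.array([b for a,b in pts])/4+[155-.375,130-.375]
f=lambda p:(c.proj(S2W(p,P))-U).ravel()
r=least_squares(f,[620,20,-.05],loss='soft_l1',x_scale=[10,10,.1]); p=r.x
print(p,np.degrees(p[2]));print(f(p).reshape(-1,2).round(2))
for n,uv,z in [('knob',(155+536/4,130+262/4),125),('grip',(155+484/4,130+118/4),156),('guardL z122',(155+344/4,130+125/4),122),('guardR',(155+618/4,130+138/4),122),('endwall top',(155+636/4,130+140/4),126),('ball',(155+106/4,130+271/4),145)]:
    w=c.at_z(np.array(uv)-.375,z);print(n,w.round(1),W2S(p,w).round(1))
for n,uv in [('w0',(568,160)),('w3',(385,152))]:
    w=c.at_z(np.array(uv)/4+[155-.375,130-.375],75);print(n,w.round(1),W2S(p,w).round(1))
E
```

```text
[ 6.28515427e+02  1.32931604e+01 -7.11914527e-02] -4.078969778519769
[[-0.42 -0.7 ]
 [-0.88  0.25]
 [ 2.54  0.16]
 [ 1.06  0.58]
 [ 0.1  -0.45]
 [ 0.15 -0.52]
 [-0.65  0.08]
 [-0.41  0.34]]
knob [ 532.6 -113.4  125. ] [[ -86.6 -133.2  125. ]]
grip [622.  -80.2 156. ] [[ 1.00e-01 -9.37e+01  1.56e+02]]
guardL z122 [627.6  11.1 122. ] [[ -0.7  -2.2 122. ]]
guardR [ 615.3 -170.9  122. ] [[  -0.  -184.7  122. ]]
endwall top [ 612.8 -182.1  126. ] [[  -1.8 -196.   126. ]]
ball [528.9 163.6 145. ] [[-110.   142.8  145. ]]
w0 [ 611.4 -142.7   75. ] [[  -5.9 -156.9   75. ]]
w3 [619.5 -15.3  75. ] [[ -6.9 -29.1  75. ]]
```

```bash
python3 -m crank '{"dp":[[0.014,-0.037,0],[0.014,-0.037,0],[0.014,-0.037,0],[0.014,-0.037,0],[0.014,-0.037,0],[0.014,-0.037,0],[0.014,-0.037,0],[0.014,-0.037,0],[0.014,-0.037,0],[0.014,-0.037,0]],"roll":[0.03,0.03,0.03,0.03,0.03,0.03,0.03,0.03,0.03,0.03]}' 0.05 20
python3 -m crank '{"dp":[[0.014,-0.037,0],[0.014,-0.037,0],[0.014,-0.037,0],[0.014,-0.037,0],[0.014,-0.037,0],[0.014,-0.037,0],[0.014,-0.037,0],[0.014,-0.037,0],[0.014,-0.037,0],[0,0,0]],"roll":[0.03,0.026,0,0,0,0,0,0,0,0]}'
python3 - <<'E'
from h import *
im,c=shot('wrist','w1.png'); print(bot.read_state()['ee_rot'].round(3).tolist())
E
```

```text
time_s: 1.15
position: [409.9, 219.8, 214.6]
ee_rot: [[-0.992, 0.126, 0.0], [0.126, 0.992, 0.0], [-0.0, 0.0, -1.0]]
ft_force: [0.1, 1.1, 1.0]
gripper_width: 50.0
time_s: 2.15
position: [536.3, -117.6, 214.6]
ee_rot: [[-0.997, 0.08, 0.001], [0.08, 0.997, -0.003], [-0.001, -0.003, -1.0]]
ft_force: [-0.9, -0.0, 1.0]
gripper_width: 50.0
[[-0.997, 0.077, -0.001], [0.077, 0.997, -0.001], [0.0, -0.001, -1.0]]
```

View pics/w1.png

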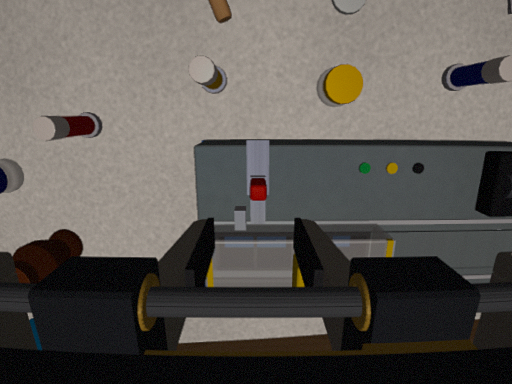

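Run:
```python
from h import *
im=cv2.imread('pics/w1.png'); crop(im,190,130,330,240,5,'w1c.png')
c=Cam('wrist')
hsv=cv2.cvtColor(im,cv2.COLOR_BGR2HSV)
p=[628.5,13.3,-.0712]
corn=[]
for n,uv,z in [('knob',(258,181),125),('casing FL',(194,141),75),('yel',(204,70),92),('red',(51,128),92)]:
    w=c.at_z(uv,z);print(n,w.round(1),W2S(p,w).round(1))
t=Cam('top')
for n,uv in [('blue',(192.1,235.6)),('yel',(305.9,239.9)),('red',(368,223.8)),('green',(114.6,229.1))]: print(n,t.at_z(uv,92).round(1))
```

```text
knob [ 523.3 -109.9  125. ] [[ -96.1 -130.4  125. ]]
casing FL [ 486.2 -174.5   75. ] [[-128.6 -197.4   75. ]]
yel [ 419.2 -153.2   92. ] [[-196.9 -181.    92. ]]
red [ 459.2 -316.1   92. ] [[-145.4 -340.6   92. ]]
blue [433.  144.3  92. ]
yel [ 416.4 -158.6   92. ]
red [ 455.9 -326.8   92. ]
green [453.6 354.   92. ]
```

View pics/w1c.png

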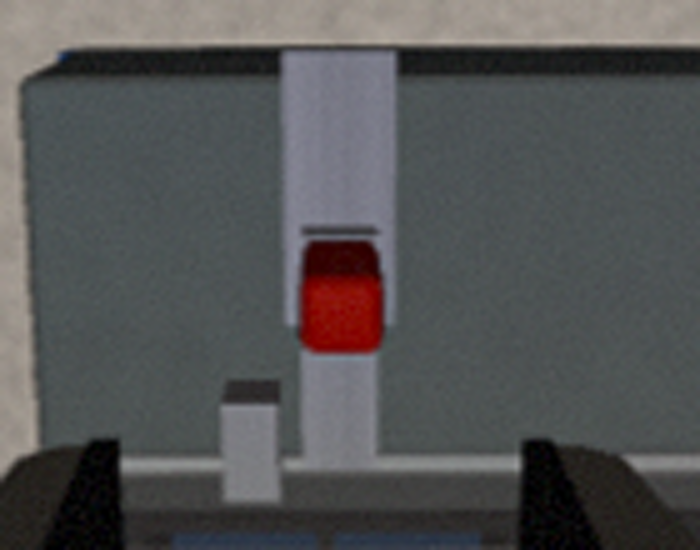

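Run:
```python
from h import *
c=Cam('wrist'); p=[628.5,13.3,-.0712]
for n,uv,z in [('knob',(258.1,192.5),125),('casing FR',(195,145.5),75),('casing front',(330,145),75),('tab guard',(240.2,212),75)]:
    w=c.at_z(uv,z);print(n,w.round(1),W2S(p,w).round(1))
print(c.proj(S2W(p,[[-125,-205,75],[-86,-133,125],[-38,0,75],[-36,-190,75]])))
print(bot.read_state()['position'])
```

```text
knob [ 534.2 -110.6  125. ] [[ -85.2 -130.3  125. ]]
casing FR [ 491. -174.   75.] [[-123.8 -196.6   75. ]]
casing front [501.4 -30.9  75. ] [[-123.6  -53.1   75. ]]
tab guard [ 568.8 -132.6   75. ] [[ -49.2 -149.8   75. ]]
[[187.06777139 144.44899405]
 [255.21150086 191.70340854]
 [371.4137995  220.40955222]
 [205.13582467 223.11111937]]
[ 535.62781357 -114.3764743   214.25859626]
```

```bash
python3 -m crank '{"dp":[[-0.0015,0.0035,-0.03],[0,0,-0.03],[0,0,-0.03],[0,0,-0.024],[0,0,0]],"roll":[0.005,0,0,0,0]}' 0.05 15
python3 -m crank '{"dp":[[0,0,0],[0,0,0],[0,0,0],[0,0,0],[0,0,0]],"roll":[0,0,0,0,0]}' 0 15
python3 -m crank '{"dp":[[-0.005,0.0004,0],[-0.01,0.0007,0],[-0.01,0.0007,0],[-0.004,0.0003,0],[0,0,0],[0,0,0]],"roll":[0,0,0,0,0,0]}'
```

```text
time_s: 2.7
position: [531.4, -105.9, 97.6]
ee_rot: [[-0.998, 0.065, -0.007], [0.065, 0.998, 0.001], [0.007, 0.001, -1.0]]
ft_force: [-0.1, 0.1, -0.2]
gripper_width: 49.8
time_s: 3.2
position: [534.9, -113.6, 102.1]
ee_rot: [[-0.998, 0.07, 0.003], [0.07, 0.998, -0.006], [-0.004, -0.006, -1.0]]
ft_force: [-0.2, -12.3, 0.7]
gripper_width: 15.4
time_s: 3.8
position: [505.3, -111.3, 102.1]
ee_rot: [[-0.998, 0.071, 0.002], [0.071, 0.997, -0.005], [-0.003, -0.005, -1.0]]
ft_force: [-3.1, -11.9, 4.2]
gripper_width: 15.9
```

```bash
python3 -m crank '{"dp":[[0,0,0],[0,0,0],[0,0,0],[0,0,0.03],[0,0,0.04],[0,0,0.04],[0,0,0],[0,0,0]],"roll":[0,0,0,0,0,0,0,0]}' 0.05 15
python3 - <<'E'
from h import *
im,c=shot('top','t4.png'); crop(im,240,130,330,220,6,'t4c.png')
print(bot.read_state()['position'],bot.read_state()['ft_force'])
im,c=shot('wrist','w4.png')
E
```

```text
time_s: 4.6
position: [505.7, -105.3, 211.4]
ee_rot: [[-0.998, 0.066, 0.002], [0.066, 0.998, 0.001], [-0.002, 0.001, -1.0]]
ft_force: [0.8, -0.1, -0.6]
gripper_width: 50.3
[ 504.85800923 -105.2391631   210.20536276] [-0.61777228  0.50085313 -0.67700094]
```

View pics/t4c.png

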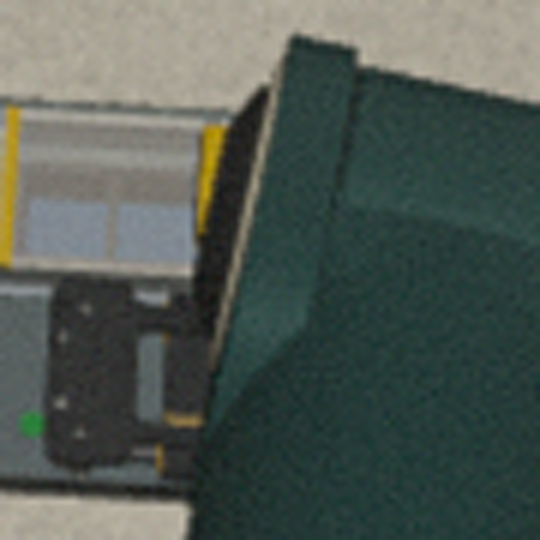

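View pics/w4.png

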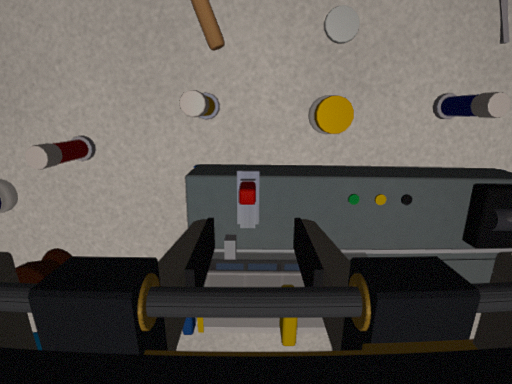

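```bash
python3 -m crank '{"dp":[[0.03,0.006,0],[0.03,0.006,0],[0.03,0.006,0],[0.027,0.007,0],[0,0,0],[0,0,0],[0,0,0]],"roll":[0,0,0,0,0,0,0]}' 0.05 15
python3 - <<'E'
from h import *
im,c=shot('wrist','w5.png')
print(bot.read_state()['position'],bot.read_state()['ft_force'])
p=[628.5,13.3,-.0712]
print(c.proj(S2W(p,[[-116,-133,125],[-125,-205,75],[0,-95,156],[0,-199,126]])).round(1))
E
```

```text
time_s: 5.4
position: [620.8, -81.5, 209.5]
ee_rot: [[-0.998, 0.068, -0.003], [0.068, 0.998, -0.0], [0.003, -0.0, -1.0]]
ft_force: [-0.7, 0.5, -0.5]
gripper_width: 50.0
[620.92528274 -81.53335101 209.95042716] [-0.31197603  1.14889364 -0.95866615]
[[208.5  60.7]
 [143.5  61.1]
 [254.3 207.3]
 [140.7 196.7]]
```

View pics/w5.png

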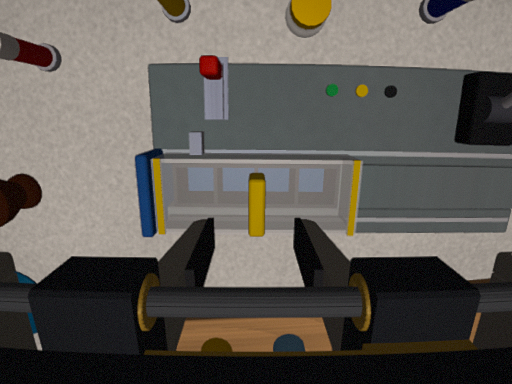

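```bash
python3 -m crank '{"dp":[[0.001,0.001,-0.03],[0,0,-0.03],[0,0,-0.016],[0,0,0],[0,0,0]],"roll":[0,0,0,0,0]}' 0.05 15
python3 -m crank '{"dp":[[0,0,0],[0,0,0],[0,0,0],[0,0,0],[0,0,0]],"roll":[0,0,0,0,0]}' 0 15
python3 -m crank '{"dp":[[0.0007,0.0095,0],[0.0013,0.019,0],[0.0014,0.019,0],[0.0013,0.019,0],[0.0014,0.019,0],[0.0013,0.019,0],[0.0014,0.019,0],[0.0013,0.019,0],[0.0014,0.019,0],[0.0013,0.019,0]],"roll":[0,0,0,0,0,0,0,0,0,0]}'
python3 -m crank '{"dp":[[0.0007,0.0095,0],[0,0,0],[0,0,0],[0,0,0]],"roll":[0,0,0,0]}'
```

```text
time_s: 5.95
position: [623.5, -80.4, 135.4]
ee_rot: [[-0.998, 0.067, 0.001], [0.067, 0.998, -0.0], [-0.001, -0.0, -1.0]]
ft_force: [0.5, 0.8, 0.6]
gripper_width: 49.8
time_s: 6.45
position: [623.4, -79.4, 134.9]
ee_rot: [[-0.998, 0.067, 0.001], [0.067, 0.998, 0.001], [-0.0, 0.001, -1.0]]
ft_force: [-0.3, -2.1, 2.5]
gripper_width: 13.9
time_s: 7.45
position: [637.0, 100.4, 135.0]
ee_rot: [[-0.998, 0.068, 0.002], [0.068, 0.998, -0.001], [-0.002, -0.001, -1.0]]
ft_force: [3.3, -3.4, 0.5]
gripper_width: 13.8
time_s: 7.85
position: [637.7, 110.0, 134.9]
ee_rot: [[-0.998, 0.067, 0.002], [0.067, 0.998, 0.0], [-0.002, 0.0, -1.0]]
ft_force: [4.4, -2.3, 0.7]
gripper_width: 14.0
```

```bash
python3 -m crank '{"dp":[[0,0.003,0],[0,0,0],[0,0,0]],"roll":[0,0,0]}'
python3 -m crank '{"dp":[[0,0,0],[0,0,0],[0,0,0],[0,0,0.03],[0,0,0.04],[0,0,0.03],[-0.03,0,0],[-0.03,0,0],[0,0,0],[0,0,0]],"roll":[0,0,0,0,0,0,0,0,0,0]}' 0.05 15
```

```text
time_s: 8.15
position: [637.7, 110.0, 134.9]
ee_rot: [[-0.998, 0.069, 0.002], [0.069, 0.998, -0.003], [-0.002, -0.003, -1.0]]
ft_force: [3.9, -5.9, 0.6]
gripper_width: 13.7
time_s: 9.15
position: [576.4, 113.9, 235.0]
ee_rot: [[-0.998, 0.066, 0.0], [0.066, 0.998, 0.001], [-0.0, 0.001, -1.0]]
ft_force: [0.1, 0.7, 0.1]
gripper_width: 50.1
```

```bash
python3 -m crank '{"dp":[[0.004,-0.025,0],[0.004,-0.025,0],[0.004,-0.025,0],[0.004,-0.025,0],[0.004,-0.025,0],[0.004,-0.025,0],[0.004,-0.025,0],[0.004,-0.025,0],[0.004,-0.025,0],[0.004,-0.025,0]],"roll":[-0.15,-0.15,-0.15,-0.15,-0.15,-0.15,-0.15,-0.15,-0.15,-0.15]}' 0.05 15
python3 -m crank '{"dp":[[0,0,0],[0,0,0],[0,0,0],[0,0,0],[0,0,0]],"roll":[-0.08,0,0,0,0]}'
python3 - <<'E'
from h import *
im,c=shot('wrist','w6.png')
st=bot.read_state(); print(st['position'],st['q'].round(1),st['ee_rot'].round(3))
im,c=shot('top','t6.png'); crop(im,90,130,430,260,2,'t6c.png')
E
```

```text
time_s: 10.15
position: [617.8, -138.0, 234.3]
ee_rot: [[0.002, 1.0, 0.0], [1.0, -0.002, -0.001], [-0.001, 0.0, -1.0]]
ft_force: [-0.1, -0.2, -0.6]
gripper_width: 50.0
time_s: 10.65
position: [616.9, -136.3, 234.6]
ee_rot: [[0.074, 0.997, 0.0], [0.997, -0.074, 0.0], [0.0, 0.0, -1.0]]
ft_force: [-0.5, -0.1, 0.8]
gripper_width: 49.7
[ 616.87779924 -136.4439878   234.63590211] [-19.7  27.4  40.3  95.5 -19.3  64.3  21.7] [[ 0.074  0.997  0.   ]
 [ 0.997 -0.074  0.   ]
 [ 0.     0.    -1.   ]]
```

View pics/w6.png

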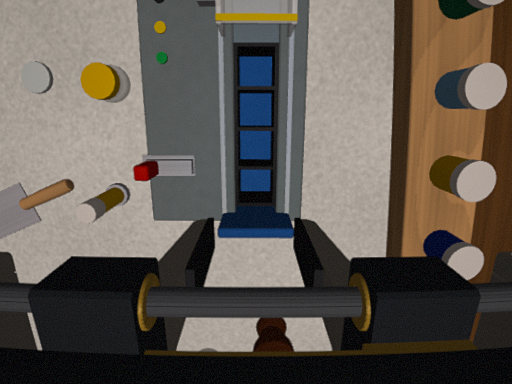

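View pics/t6c.png

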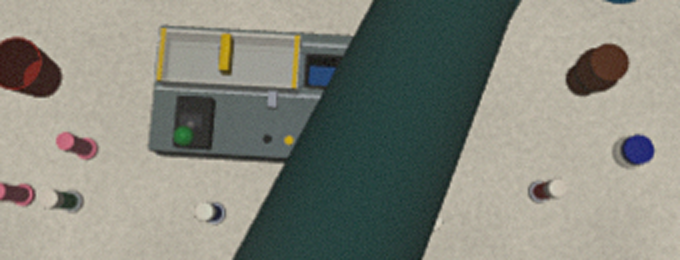

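Run:
```python
from h import *
im=cv2.imread('pics/w6.png'); crop(im,200,30,310,240,3,'w6c.png')
```

```text
(no output)
```

View pics/w6c.png

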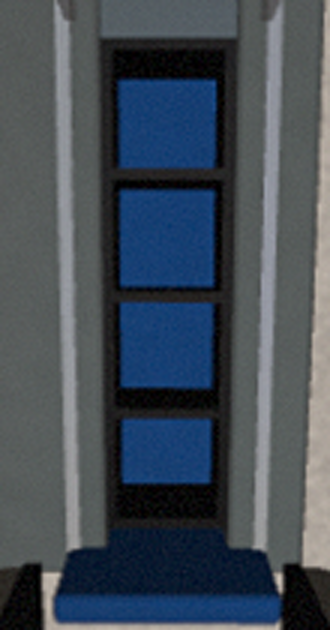

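Run:
```python
from h import *
st=bot.read_state(); c=Cam('wrist',st); p0=[628.5,13.3,-.0712]
P=[];U=[]
for y,row in [(-7,44),(-51,174),(-95,296),(-139,413),(-183,522)]:
    P.append((0,y,75));U.append((200+(168.7+.5)/3-.5,30+(row+.5)/3-.5))
P=np.array(P);U=np.array(U)
W=np.array([c.at_z(u,75) for u in U]);print(W.round(1));print(W2S(p0,W).round(1))
f=lambda p:(S2W(p,P)-W)[:,:2].ravel()
r=least_squares(f,p0,x_scale=[10,10,.1]);print(r.x,f(r.x).round(1))
```

```text
[[ 630.5    7.1   75. ]
 [ 627.3  -36.6   75. ]
 [ 624.2  -79.9   75. ]
 [ 621.  -123.8   75. ]
 [ 617.8 -167.4   75. ]]
[[   2.5   -6.1   75. ]
 [   2.4  -49.9   75. ]
 [   2.3  -93.2   75. ]
 [   2.2 -137.3   75. ]
 [   2.2 -181.    75. ]]
[ 6.31094207e+02  1.46333227e+01 -7.30020295e-02] [ 0.   0.6  0.   0.4 -0.  -0.3 -0.  -0.2 -0.  -0.5]
```

```bash
cat >> h.py <<'E'
def white_caps(im,c,z=92,vmin=150,fn=None):
    hsv=cv2.cvtColor(im,cv2.COLOR_BGR2HSV); m=((hsv[...,1]<45)&(hsv[...,2]>vmin)).astype(np.uint8)
    m=cv2.morphologyEx(m,cv2.MORPH_OPEN,np.ones((3,3),np.uint8))
    n,l,s,ct=cv2.connectedComponentsWithStats(m)
    out=[]
    for i in range(1,n):
        if s[i,4]>60: out.append((ct[i].round(1),s[i,2:5],c.at_z(ct[i],z).round(1)))
    return out
E
python3 - <<'E'
from h import *
im=cv2.imread('pics/w6.png'); c=Cam('wrist')
print(im[211,90],im[150,350])
crop(im,70,170,150,230,8,'w6y.png')
for o in white_caps(im,c,vmin=165): print(o)
E
```

```text
[163 171 184] [163 173 182]
(array([ 97.8, 160.3]), array([  185,   258, 17288], dtype=int32), array([447.7, -99.4,  92. ]))
(array([345.8, 136.2]), array([   92,   259, 17114], dtype=int32), array([719.4, -94.1,  92. ]))
(array([363. ,  22.6]), array([ 15,  26, 197], dtype=int32), array([737.7,  17. ,  92. ]))
(array([98.4, 25.8]), array([ 24,  22, 249], dtype=int32), array([474.2,  35.2,  92. ]))
(array([374. ,  40.6]), array([12, 14, 87], dtype=int32), array([ 7.489e+02, -4.000e-01,  9.200e+01]))
(array([485.5,  85.6]), array([  40,   46, 1444], dtype=int32), array([872.1, -49.8,  92. ]))
(array([476.1, 180.9]), array([  38,   40, 1175], dtype=int32), array([ 872.2, -154.4,   92. ]))
(array([ 58., 231.]), array([12,  7, 63], dtype=int32), array([ 380.1, -178.9,   92. ]))
(array([ 24.1, 243.8]), array([ 18,  23, 197], dtype=int32), array([ 331.2, -192.8,   92. ]))
(array([ 47.8, 258.4]), array([  54,   47, 1008], dtype=int32), array([ 357. , -213.9,   92. ]))
(array([254. , 263.1]), array([  97,   48, 4019], dtype=int32), array([ 610.3, -236.2,   92. ]))
(array([ 86.3, 249.1]), array([ 9, 13, 83], dtype=int32), array([ 410. , -204.3,   92. ]))
(array([466.8, 261.3]), array([ 34,  32, 783], dtype=int32), array([ 874. , -257.1,   92. ]))
(array([ 18.7, 264.7]), array([ 14,  32, 162], dtype=int32), array([ 314.8, -220.6,   92. ]))
(array([218.8, 334.2]), array([  81,   33, 2218], dtype=int32), array([ 556.9, -336.4,   92. ]))
(array([307.2, 333. ]), array([  46,   32, 1143], dtype=int32), array([ 672. , -343.4,   92. ]))
```

View pics/w6y.png

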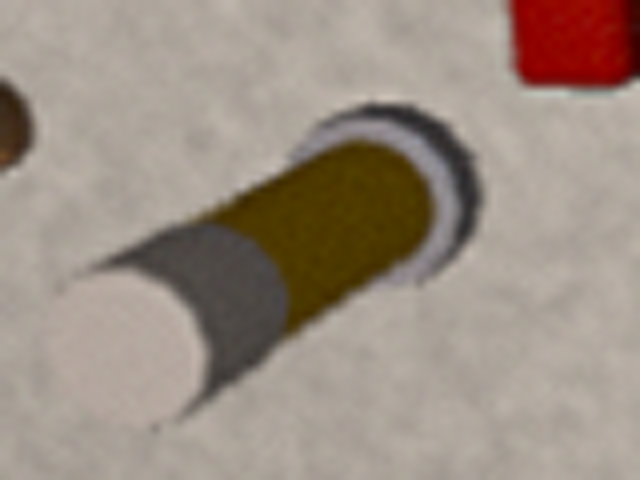

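```bash
python3 -c "
from h import *
print(Cam('wrist').at_z((85.8,213.1),92))"
python3 -m crank '{"dp":[[-0.033,-0.013,0],[-0.033,-0.013,0],[-0.033,-0.013,0],[-0.033,-0.013,-0.01],[-0.034,-0.012,-0.01],[-0.034,-0.012,-0.015],[0,0,0],[0,0,0],[0,0,0],[0,0,0]],"roll":[0,0,0,0,0,0,0,0,0,0]}' 0.06 15
python3 - <<'E'
from h import *
im,c=shot('wrist','w7.png'); print(bot.read_state()['position'])
E
```

```text
[ 420.21056233 -159.05825758   92.        ]
time_s: 11.75
position: [418.0, -212.7, 200.0]
ee_rot: [[0.074, 0.997, 0.001], [0.997, -0.074, -0.001], [-0.001, 0.001, -1.0]]
ft_force: [-0.5, -0.3, 0.2]
gripper_width: 59.9
[ 417.804999   -212.76536891  199.8659452 ]
```

View pics/w7.png

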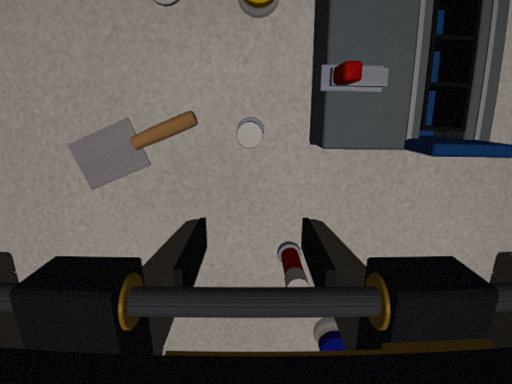

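Run:
```python
from h import *
im=cv2.imread('pics/w7.png'); c=Cam('wrist')
crop(im,225,105,275,160,8,'w7y.png')
print(c.at_z((250,134.5),92)); print(c.proj([[420,-158.5,92],[420,-158.5,0]]))
```

```text
[ 418.94981988 -159.19988825   92.        ]
[[251.05356766 133.66620869]
 [251.62087254 129.01425011]]
```

View pics/w7y.png

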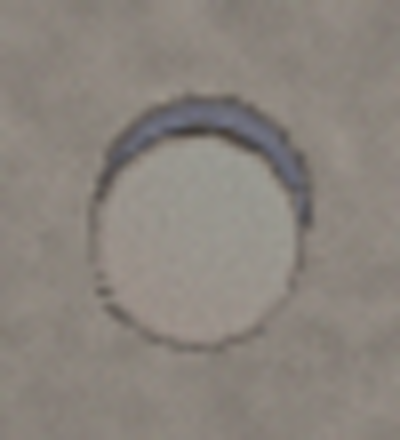

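```bash
python3 -m crank '{"dp":[[0.001,0.027,0],[0,0.026,0],[0,0,-0.03],[0,0,-0.03],[0,0,-0.03],[0,0,-0.02],[0,0,-0.016],[0,0,0],[0,0,0]],"roll":[0,0,0,0,0,0,0,0,0]}' 0.06 20
python3 -m crank '{"dp":[[0,0,0],[0,0,0],[0,0,0],[0,0,0],[0,0,0]],"roll":[0,0,0,0,0]}' 0 25
```

```text
time_s: 12.7
position: [418.1, -160.1, 73.7]
ee_rot: [[0.076, 0.997, -0.0], [0.997, -0.076, -0.001], [-0.001, -0.0, -1.0]]
ft_force: [-0.4, -0.1, -0.1]
gripper_width: 60.1
time_s: 13.2
position: [417.9, -159.9, 73.9]
ee_rot: [[0.076, 0.997, 0.001], [0.997, -0.076, 0.0], [0.0, 0.001, -1.0]]
ft_force: [-1.2, 0.2, 3.1]
gripper_width: 25.2
```

```bash
python3 -m crank '{"dp":[[0,0,0.02],[0,0,0.04],[0,0,0.04],[0,0,0.044],[0.03,0.002,0],[0.04,0.003,0],[0.04,0.003,0],[0.04,0.003,0],[0.03,0.003,0],[0.021,0,0]],"roll":[0,0,0,0,0,0,0,0,0,0]}'
python3 -m crank '{"dp":[[0,0,0],[0,0,0],[0,0,0]],"roll":[0,0,0]}'
python3 - <<'E'
from h import *
im,c=shot('wrist','w8.png'); crop(im,200,160,320,300,5,'w8c.png'); print(bot.read_state()['position'])
p=[630.5,14.8,-.073]
print(c.proj(S2W(p,[[0,-161,75],[-20,-141,75],[20,-141,75]])))
E
```

```text
time_s: 14.2
position: [620.4, -144.7, 216.6]
ee_rot: [[0.074, 0.997, -0.001], [0.997, -0.074, -0.0], [-0.0, -0.001, -1.0]]
ft_force: [-1.2, 0.5, -1.0]
gripper_width: 25.4
time_s: 14.5
position: [617.3, -146.4, 217.5]
ee_rot: [[0.077, 0.997, -0.001], [0.997, -0.077, 0.0], [0.0, -0.001, -1.0]]
ft_force: [-1.1, -1.1, -2.0]
gripper_width: 25.1
[ 617.50612504 -146.32528673  217.72136555]
[[254.53980393 181.05704056]
 [236.06501901 163.16974422]
 [272.88943571 163.02208333]]
```

View pics/w8.png

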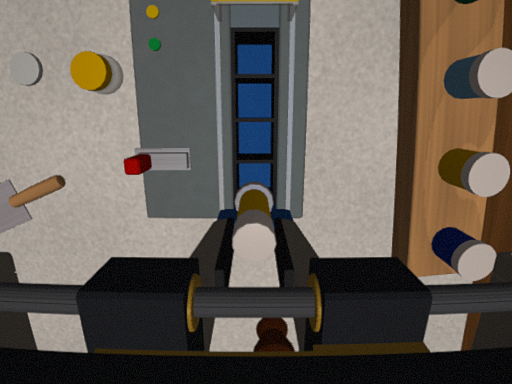

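View pics/w8c.png

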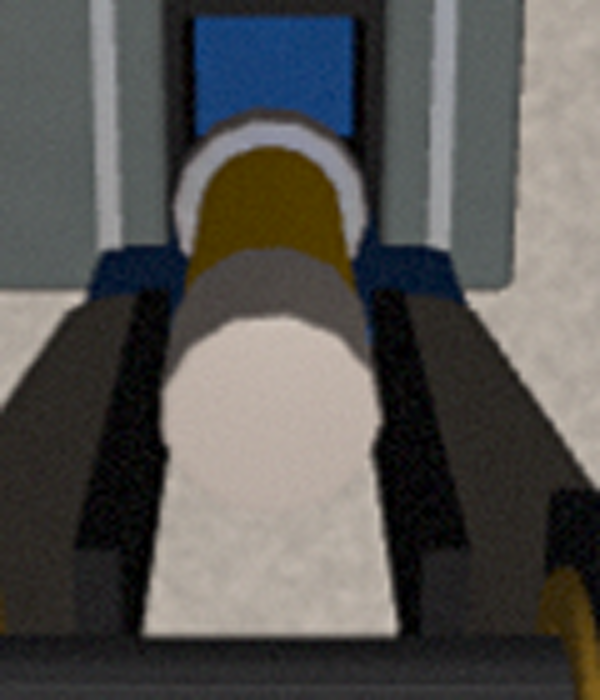

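```bash
cat >> h.py <<'E'
def overlay(im,c,circs,crp,k,fn,polys=[]):
    x0,y0,x1,y1=crp; o=cv2.resize(im[y0:y1,x0:x1],None,fx=k,fy=k,interpolation=cv2.INTER_CUBIC)
    a=np.linspace(0,2*np.pi,60)
    for x,y,z,r,col in circs:
        q=c.proj(np.c_[x+r*np.cos(a),y+r*np.sin(a),a*0+z]); q=((q+.5-[x0,y0])*k-.5).round().astype(int)
        cv2.polylines(o,[q],True,col,1)
    for P,col in polys:
        q=c.proj(np.array(P)); q=((q+.5-[x0,y0])*k-.5).round().astype(int); cv2.polylines(o,[q],True,col,1)
    cv2.imwrite('pics/'+fn,o)
E
python3 - <<'E'
from h import *
st=bot.read_state(); im=cv2.imread('pics/w8.png'); c=Cam('wrist',st)
x,y,z=st['position']; p=[630.5,14.8,-.073]
sq=lambda yc:S2W(p,[[-20,yc-20,75],[20,yc-20,75],[20,yc+20,75],[-20,yc+20,75]])
overlay(im,c,[(x,y,z-74,16.5,(0,0,255)),(x,y,z-62,16.5,(0,255,0)),(x,y,z+18,13,(255,0,0))],(200,60,320,300),3,'w8o.png',[(sq(-117),(0,255,255)),(sq(-73),(0,255,255))])
E
```

```text
(no output)
```

View pics/w8o.png

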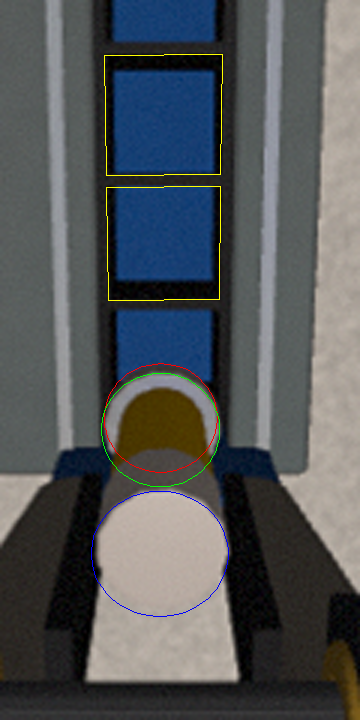

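```bash
python3 -m crank '{"dp":[[0.001,0,-0.03],[0,0,-0.03],[0,0,-0.01],[0,0,-0.01],[0,0,-0.01],[0,0,0]],"roll":[0,0,0,0,0,0]}'
python3 -m crank '{"dp":[[0,0,-0.01],[0,0,-0.01],[0,0,-0.01],[0,0,-0.003],[0,0,0],[0,0,0]],"roll":[0,0,0,0,0,0]}'
```

```text
time_s: 15.15
position: [619.3, -145.9, 127.1]
ee_rot: [[0.076, 0.997, -0.001], [0.997, -0.076, 0.0], [0.0, -0.001, -1.0]]
ft_force: [-0.3, 0.1, -1.0]
gripper_width: 25.5
time_s: 15.75
position: [619.9, -146.2, 94.7]
ee_rot: [[0.076, 0.997, 0.0], [0.997, -0.076, -0.0], [-0.0, 0.0, -1.0]]
ft_force: [0.5, 0.4, -0.5]
gripper_width: 25.0
```

```bash
python3 -m crank '{"dp":[[0,0,0],[0,0,0],[0,0,0],[0,0,0.03],[0,0,0.04],[0,0,0.04],[-0.027,-0.038,0],[-0.027,-0.038,0],[-0.027,-0.038,0],[-0.027,-0.038,0]],"roll":[0,0,0,0,0,0,0,0,0,0]}' 0.06 20
python3 -m crank '{"dp":[[-0.027,-0.038,0],[-0.027,-0.038,0],[0,0,0],[0,0,0],[0,0,0],[0,0,0]],"roll":[0,0,0,0,0,0]}'
python3 - <<'E'
from h import *
im,c=shot('wrist','w9.png'); print(bot.read_state()['position'])
im,c=shot('top','t9.png'); crop(im,90,130,430,260,2,'t9c.png')
E
```

```text
time_s: 16.75
position: [510.7, -299.2, 205.1]
ee_rot: [[0.075, 0.997, 0.001], [0.997, -0.075, -0.0], [-0.0, 0.001, -1.0]]
ft_force: [0.8, -0.5, -0.4]
gripper_width: 59.8
time_s: 17.35
position: [459.0, -372.5, 204.4]
ee_rot: [[0.073, 0.997, 0.0], [0.997, -0.073, 0.001], [0.001, 0.0, -1.0]]
ft_force: [-0.5, 0.8, -0.5]
gripper_width: 59.6
[ 458.87668202 -372.59860472  204.43083763]
```

View pics/w9.png

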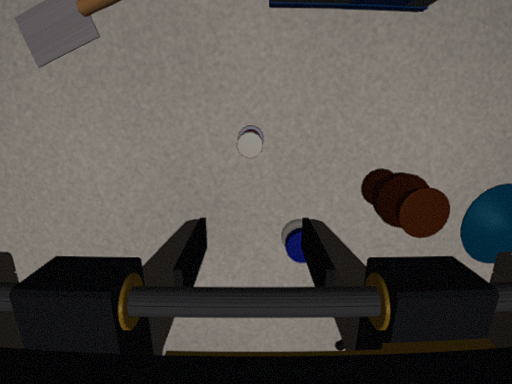

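View pics/t9c.png

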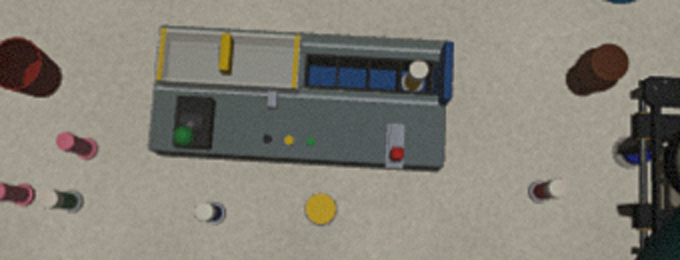

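The top view shows the yellow tube standing in well 0, with blue, green and red where they were. In the wrist view the red tube's cap is at (250,145).

Run:
```python
from h import *
st=bot.read_state(); im=cv2.imread('pics/w9.png'); c=Cam('wrist',st)
crop(im,225,115,275,165,8,'w9r.png')
for v in [(249.7,145),(249.7,144)]: print(c.at_z(v,92))
```

```text
[ 458.61187914 -329.36597941   92.        ]
[ 458.68557914 -328.4070712    92.        ]
```

View pics/w9r.png

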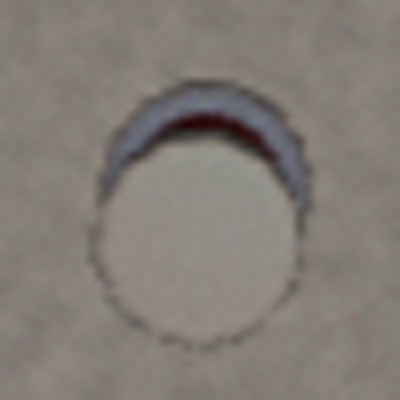

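```bash
python3 -m crank '{"dp":[[0,0.022,0],[0,0.0215,0],[0,0,-0.03],[0,0,-0.03],[0,0,-0.03],[0,0,-0.025],[0,0,-0.0155],[0,0,0],[0,0,0]],"roll":[0,0,0,0,0,0,0,0,0]}' 0.06 20
python3 -m crank '{"dp":[[0,0,0],[0,0,0],[0,0,0],[0,0,0],[0,0,0]],"roll":[0,0,0,0,0]}' 0 25
```

```text
time_s: 18.35
position: [458.2, -330.8, 74.6]
ee_rot: [[0.076, 0.997, 0.0], [0.997, -0.076, -0.001], [-0.001, 0.0, -1.0]]
ft_force: [0.1, 0.6, 0.9]
gripper_width: 59.8
time_s: 18.85
position: [457.9, -330.5, 74.4]
ee_rot: [[0.076, 0.997, 0.001], [0.997, -0.076, -0.0], [-0.0, 0.001, -1.0]]
ft_force: [0.3, -0.0, 2.3]
gripper_width: 25.6
```

```bash
python3 -m crank '{"dp":[[0,0,0.02],[0,0,0.04],[0,0,0.04],[0,0,0.044],[0.027,0.038,0],[0.027,0.038,0],[0.027,0.038,0],[0.027,0.038,0],[0.027,0.038,0],[0.029,0.037,0]],"roll":[0,0,0,0,0,0,0,0,0,0]}'
python3 -m crank '{"dp":[[0,0,0],[0,0,0],[0,0,0],[0,0,0]],"roll":[0,0,0,0]}'
python3 - <<'E'
from h import *
st=bot.read_state();im,c=shot('wrist','w10.png'); 
x,y,z=st['position']; print(x,y,z);p=[630.5,14.8,-.073]
sq=lambda yc:S2W(p,[[-20,yc-20,75],[20,yc-20,75],[20,yc+20,75],[-20,yc+20,75]])
overlay(im,c,[(x,y,z-74,16.5,(0,0,255)),(x,y,z+18,13,(255,0,0))],(180,60,330,290),3,'w10o.png',[(sq(-73),(0,255,255)),(sq(-29),(0,255,255))])
crop(im,180,60,330,290,3,'w10c.png')
E
```

```text
time_s: 19.85
position: [622.1, -101.5, 217.9]
ee_rot: [[0.076, 0.997, -0.001], [0.997, -0.076, 0.0], [0.0, -0.001, -1.0]]
ft_force: [0.7, -0.7, -0.8]
gripper_width: 25.1
time_s: 20.25
position: [620.8, -105.4, 218.3]
ee_rot: [[0.079, 0.997, -0.0], [0.997, -0.079, -0.0], [-0.0, -0.0, -1.0]]
ft_force: [1.6, 0.4, -2.1]
gripper_width: 25.1
620.7816276627466 -105.41644221681473 218.26287700621208
```

View pics/w10o.png

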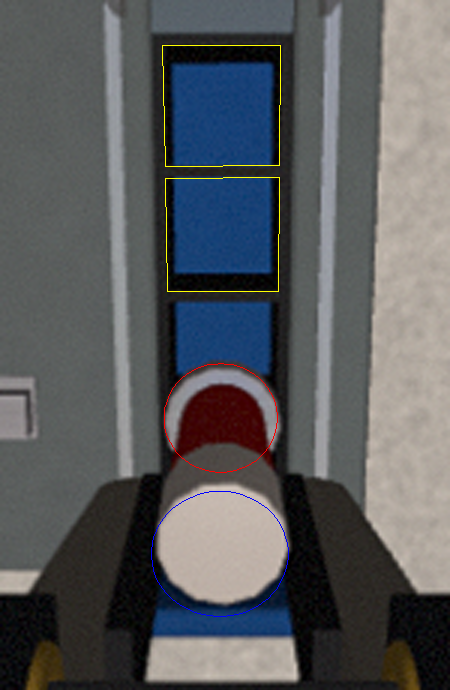

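View pics/w10c.png

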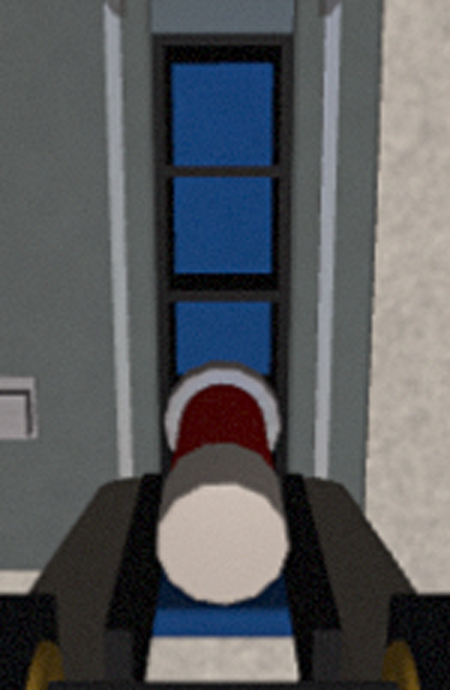

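```bash
python3 -m crank '{"dp":[[0.0007,0.002,-0.03],[0,0,-0.03],[0,0,-0.01],[0,0,-0.01],[0,0,-0.01],[0,0,0]],"roll":[0,0,0,0,0,0]}'
python3 -m crank '{"dp":[[0,0,-0.01],[0,0,-0.01],[0,0,-0.01],[0,0,-0.004],[0,0,0],[0,0,0]],"roll":[0,0,0,0,0,0]}'
```

```text
time_s: 20.9
position: [622.1, -101.6, 127.5]
ee_rot: [[0.076, 0.997, -0.001], [0.997, -0.076, 0.0], [-0.0, -0.001, -1.0]]
ft_force: [-0.1, -0.0, -0.8]
gripper_width: 25.3
time_s: 21.5
position: [622.4, -101.6, 93.9]
ee_rot: [[0.076, 0.997, -0.0], [0.997, -0.076, -0.0], [-0.0, 0.0, -1.0]]
ft_force: [-0.2, -0.4, -2.1]
gripper_width: 24.9
```

```bash
python3 -m crank '{"dp":[[0,0,0],[0,0,0],[0,0,0],[0,0,0.03],[0,0,0.04],[0,0,0.04],[-0.031,0.033,0],[-0.031,0.033,0],[-0.031,0.033,0],[-0.031,0.033,0]],"roll":[0,0,0,0,0,0,0,0,0,0]}' 0.06 20
python3 -m crank '{"dp":[[-0.031,0.033,0],[-0.032,0.033,0],[0,0,0],[0,0,0],[0,0,0],[0,0,0]],"roll":[0,0,0,0,0,0]}'
python3 - <<'E'
from h import *
st=bot.read_state();im,c=shot('wrist','w11.png'); print(st['position'])
crop(im,210,100,300,190,8,'w11c.png')
print(c.proj([[434,144,92]]))
im,c=shot('top','t11.png'); crop(im,90,130,430,260,2,'t11c.png')
E
```

```text
time_s: 22.5
position: [497.1, 31.6, 204.2]
ee_rot: [[0.076, 0.997, 0.0], [0.997, -0.076, 0.0], [0.0, 0.0, -1.0]]
ft_force: [0.4, 0.6, 0.2]
gripper_width: 60.1
time_s: 23.1
position: [436.4, 95.2, 204.2]
ee_rot: [[0.079, 0.997, 0.001], [0.997, -0.079, -0.001], [-0.001, 0.001, -1.0]]
ft_force: [0.3, -0.1, 0.3]
gripper_width: 60.0
[436.41611726  95.19243289 204.22805126]
[[246.50144452 139.51810801]]
```

View pics/w11.png

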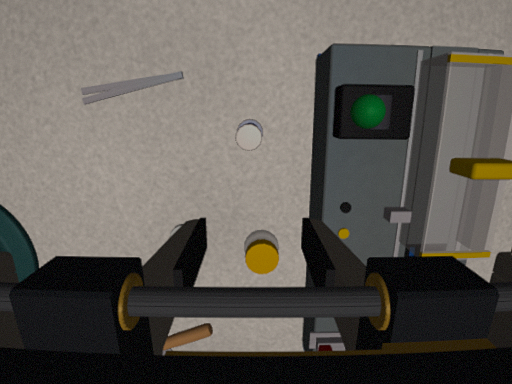

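View pics/w11c.png

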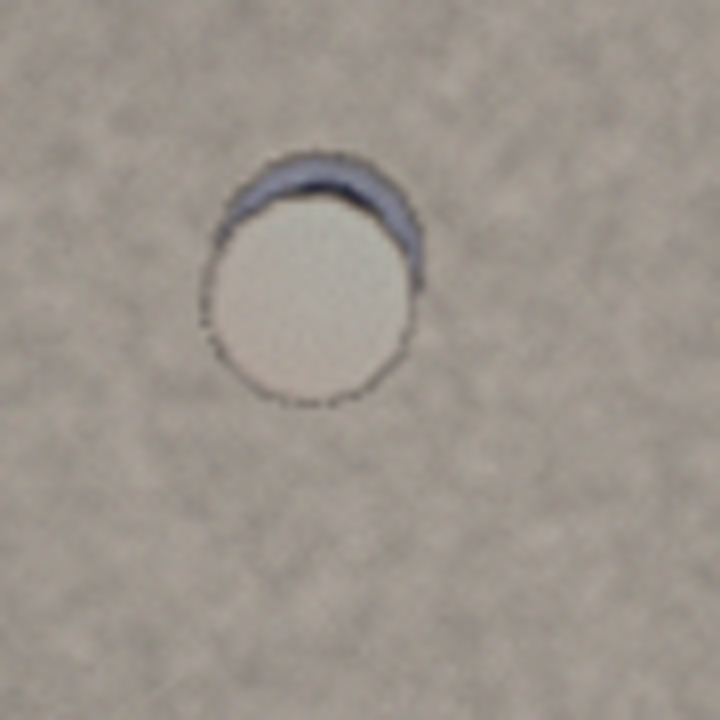

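View pics/t11c.png

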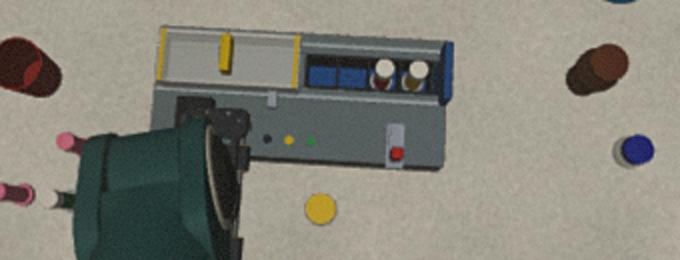

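```bash
python3 -m crank '{"dp":[[0,0.026,0],[-0.0005,0.0255,0],[0,0,-0.03],[0,0,-0.03],[0,0,-0.03],[0,0,-0.024],[0,0,-0.015],[0,0,0],[0,0,0]],"roll":[0,0,0,0,0,0,0,0,0]}' 0.06 20
python3 -m crank '{"dp":[[0,0,0],[0,0,0],[0,0,0],[0,0,0],[0,0,0]],"roll":[0,0,0,0,0]}' 0 25
```

```text
time_s: 24.1
position: [435.5, 147.3, 75.2]
ee_rot: [[0.077, 0.997, -0.0], [0.997, -0.077, -0.001], [-0.001, 0.0, -1.0]]
ft_force: [0.0, 0.7, 0.1]
gripper_width: 60.0
time_s: 24.6
position: [435.2, 148.2, 75.4]
ee_rot: [[0.076, 0.997, 0.001], [0.997, -0.076, 0.0], [0.0, 0.001, -1.0]]
ft_force: [0.9, -0.5, 1.2]
gripper_width: 25.1
```

```bash
python3 -m crank '{"dp":[[0,0,0.02],[0,0,0.04],[0,0,0.04],[0,0,0.044],[0.032,-0.034,0],[0.032,-0.034,0],[0.032,-0.034,0],[0.032,-0.034,0],[0.032,-0.035,0],[0.030,-0.035,0]],"roll":[0,0,0,0,0,0,0,0,0,0]}'
python3 -m crank '{"dp":[[0,0,0],[0,0,0],[0,0,0],[0,0,0],[0,0,0]],"roll":[0,0,0,0,0]}'
python3 - <<'E'
from h import *
st=bot.read_state();im,c=shot('wrist','w12.png'); 
x,y,z=st['position']; print(x,y,z);p=[630.5,14.8,-.073]
sq=lambda yc:S2W(p,[[-20,yc-20,75],[20,yc-20,75],[20,yc+20,75],[-20,yc+20,75]])
overlay(im,c,[(x,y,z-74,16.5,(0,0,255)),(x,y,z+18,13,(255,0,0))],(180,60,330,290),3,'w12o.png',[(sq(-73),(0,255,255)),(sq(-29),(0,255,255))])
crop(im,180,60,330,290,3,'w12c.png')
E
```

```text
time_s: 25.6
position: [625.8, -59.0, 218.5]
ee_rot: [[0.075, 0.997, -0.001], [0.997, -0.075, 0.0], [0.0, -0.001, -1.0]]
ft_force: [0.3, 1.6, -0.4]
gripper_width: 24.9
time_s: 26.1
position: [624.6, -56.3, 219.3]
ee_rot: [[0.074, 0.997, 0.0], [0.997, -0.074, 0.001], [0.001, 0.0, -1.0]]
ft_force: [-0.2, -0.5, -0.8]
gripper_width: 25.0
624.6126894996488 -56.286525743575325 219.30922071438877
```

View pics/w12o.png

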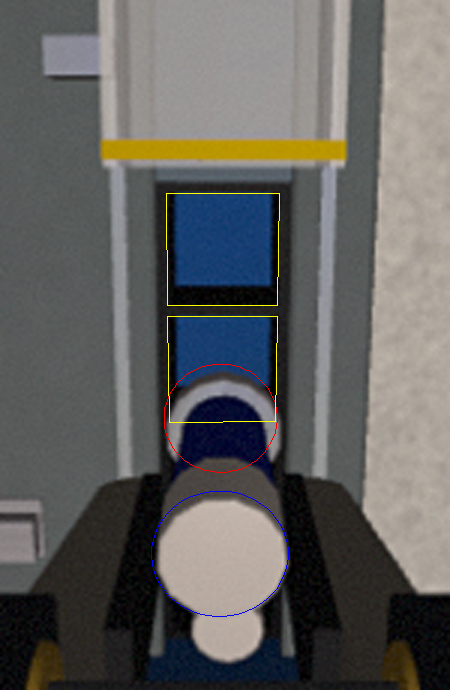

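View pics/w12c.png

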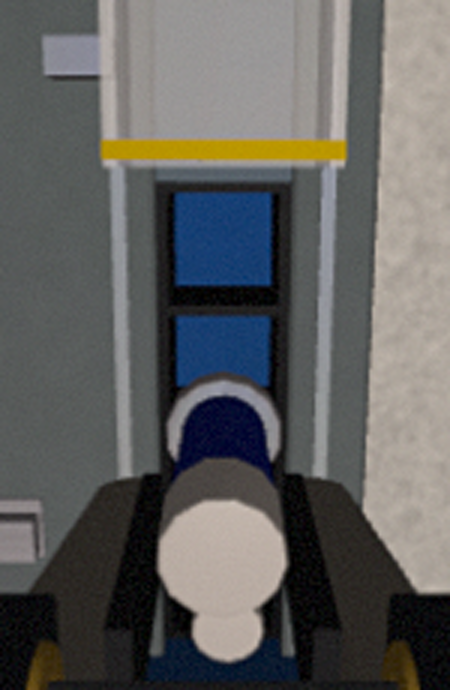

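```bash
python3 -m crank '{"dp":[[0,0,-0.03],[0,0,-0.02],[0,0,0],[0,0,0],[0,0,0]],"roll":[0,0,0,0,0]}'
```

```text
time_s: 26.65
position: [625.7, -58.1, 170.5]
ee_rot: [[0.076, 0.997, 0.002], [0.997, -0.076, -0.0], [0.0, 0.002, -1.0]]
ft_force: [-0.5, 0.0, -1.3]
gripper_width: 25.0
```

Run:
```python
from h import *
st=bot.read_state();im,c=shot('wrist','w13.png'); 
x,y,z=st['position']; print(x,y,z,bot.read_state()['position']);p=[630.5,14.8,-.073]
sq=lambda yc:S2W(p,[[-20,yc-20,75],[20,yc-20,75],[20,yc+20,75],[-20,yc+20,75]])
overlay(im,c,[(x,y,z-75.3,16.5,(0,0,255)),(x,y,z-63.3,16.5,(0,255,0))],(180,100,330,290),4,'w13o.png',[(sq(-73),(0,255,255)),(sq(-29),(0,255,255))])
```

```text
625.7443942953889 -58.05329987645332 170.51136750821215 [625.76715754 -58.05380643 170.56310239]
```

View pics/w13o.png

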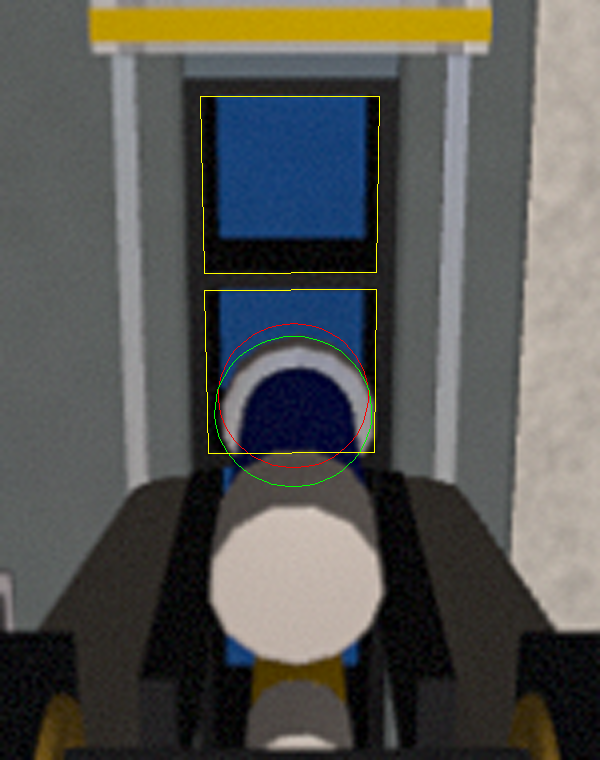

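```bash
python3 -m crank '{"dp":[[-0.0006,0.0035,0],[0,0,0],[0,0,0],[0,0,0]],"roll":[0,0,0,0]}'
python3 - <<'E'
from h import *
st=bot.read_state();im,c=shot('wrist','w14.png'); 
x,y,z=st['position']; print(x,y,z,bot.read_state()['position']);p=[630.5,14.8,-.073]
sq=lambda yc:S2W(p,[[-20,yc-20,75],[20,yc-20,75],[20,yc+20,75],[-20,yc+20,75]])
X,Y=S2W(p,[0,-73,0])[0,:2]; print(X,Y)
overlay(im,c,[(X,Y,z-75.3,16.5,(0,0,255)),(X,Y,z-63.3,16.5,(0,255,0)),(X,Y,z+16.7,13,(255,0,0))],(180,100,330,290),4,'w14o.png',[(sq(-73),(0,255,255)),(sq(-29),(0,255,255))])
E
```

```text
time_s: 27.1
position: [624.3, -54.5, 169.2]
ee_rot: [[0.076, 0.997, 0.0], [0.997, -0.076, -0.0], [-0.0, 0.0, -1.0]]
ft_force: [-0.4, -0.2, -1.2]
gripper_width: 25.4
624.3421859352935 -54.48957901069755 169.24804927333025 [624.31813935 -54.54346966 169.19853394]
625.1757317792081 -58.00557786264089
```

View pics/w14o.png

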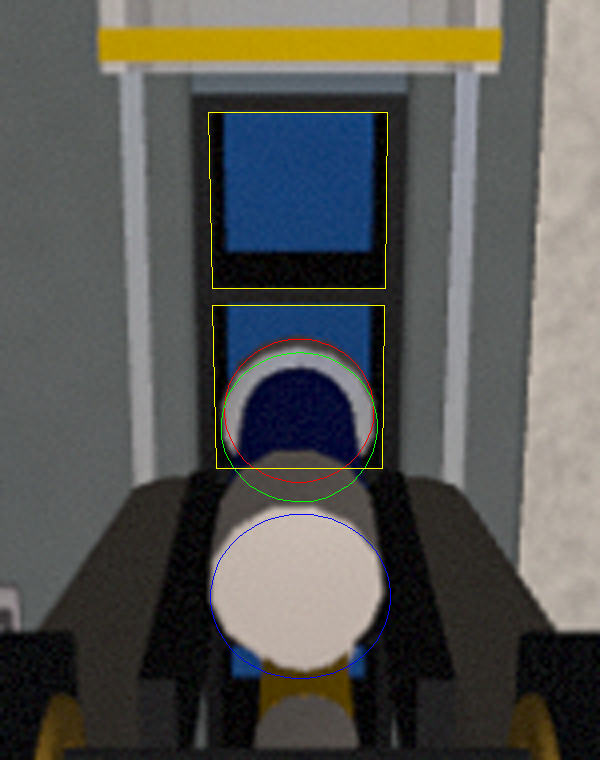

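```bash
python3 -m crank '{"dp":[[0,0,-0.02],[0,0,-0.012],[0,0,-0.01],[0,0,0]],"roll":[0,0,0,0]}'
python3 -m crank '{"dp":[[0,0,-0.01],[0,0,-0.01],[0,0,-0.01],[0,0,-0.003],[0,0,0],[0,0,0]],"roll":[0,0,0,0,0,0]}'
```

```text
time_s: 27.55
position: [623.3, -54.4, 125.5]
ee_rot: [[0.076, 0.997, -0.003], [0.997, -0.076, -0.0], [-0.0, -0.003, -1.0]]
ft_force: [0.1, -0.3, -1.7]
gripper_width: 25.1
time_s: 28.15
position: [624.4, -54.6, 94.4]
ee_rot: [[0.076, 0.997, 0.0], [0.997, -0.076, 0.0], [0.0, 0.0, -1.0]]
ft_force: [-0.9, 1.0, 4.2]
gripper_width: 25.1
```

```bash
python3 -m crank '{"dp":[[0,0,0],[0,0,0],[0,0,0],[0,0,0.03],[0,0,0.04],[0,0,0.04],[-0.019,0.0395,0],[-0.019,0.0395,0],[-0.019,0.0395,0],[-0.019,0.0395,0]],"roll":[0,0,0,0,0,0,0,0,0,0]}' 0.06 20
python3 -m crank '{"dp":[[-0.019,0.0395,0],[-0.019,0.0395,0],[-0.019,0.0395,0],[-0.019,0.0395,0],[-0.019,0.0395,0],[0,0,0],[0,0,0],[0,0,0],[0,0,0],[0,0,0]],"roll":[0,0,0,0,0,0,0,0,0,0]}'
python3 - <<'E'
from h import *
st=bot.read_state();im,c=shot('wrist','w15.png'); print(st['position'])
crop(im,210,100,300,190,8,'w15c.png')
print(c.proj([[454,350,92]]))
im,c=shot('top','t15.png'); crop(im,90,130,430,260,2,'t15c.png')
E
```

```text
time_s: 29.15
position: [547.4, 104.9, 204.1]
ee_rot: [[0.076, 0.997, 0.0], [0.997, -0.076, 0.0], [0.0, 0.0, -1.0]]
ft_force: [0.6, 1.7, -0.1]
gripper_width: 59.9
time_s: 30.15
position: [454.0, 299.7, 204.2]
ee_rot: [[0.079, 0.997, 0.0], [0.997, -0.079, -0.0], [-0.0, 0.0, -1.0]]
ft_force: [0.4, -0.3, -0.1]
gripper_width: 59.8
[454.02065082 299.7375644  204.17436374]
[[248.9425917  137.86247699]]
```

View pics/w15.png

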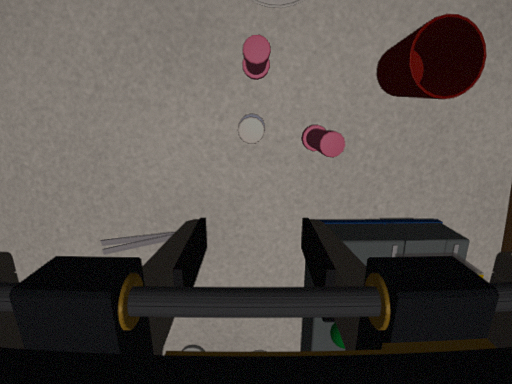

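View pics/w15c.png

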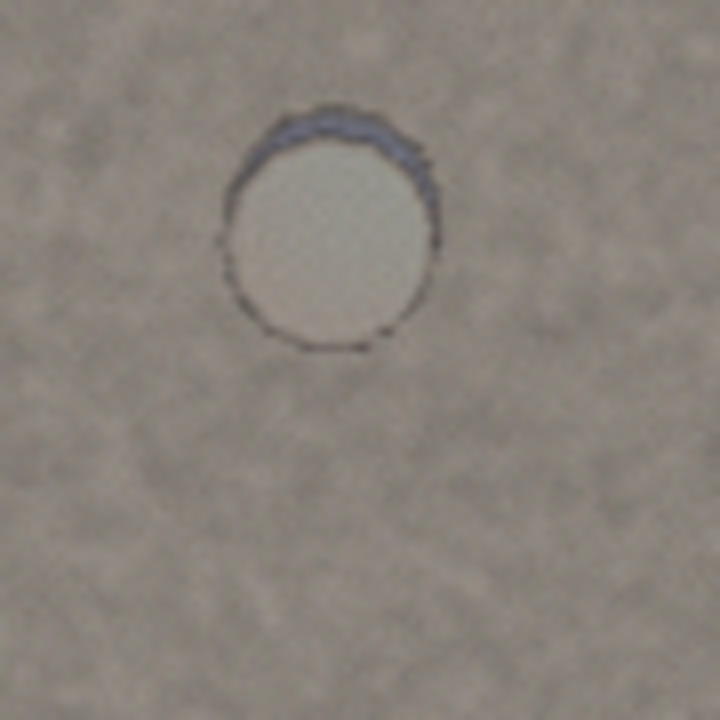

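View pics/t15c.png

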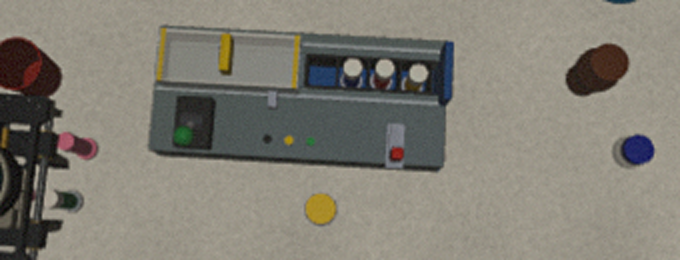

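```bash
python3 -m crank '{"dp":[[0.001,0.029,0],[0.0008,0.0285,0],[0,0,-0.03],[0,0,-0.03],[0,0,0],[0,0,0],[0,0,0]],"roll":[0,0,0,0,0,0,0]}' 0.05 20
```

```text
time_s: 30.95
position: [456.3, 358.7, 145.7]
ee_rot: [[0.077, 0.997, 0.002], [0.997, -0.077, 0.002], [0.002, 0.002, -1.0]]
ft_force: [0.1, 0.1, -0.3]
gripper_width: 50.0
```

```bash
python3 -m crank '{"dp":[[0,-0.001,-0.03],[0,0,-0.025],[0,0,-0.0155],[0,0,0],[0,0,0]],"roll":[0,0,0,0,0]}' 0.05 20
python3 -m crank '{"dp":[[0,0,0],[0,0,0],[0,0,0],[0,0,0],[0,0,0]],"roll":[0,0,0,0,0]}' 0 25
```

```text
time_s: 31.45
position: [455.9, 357.8, 74.6]
ee_rot: [[0.076, 0.997, 0.001], [0.997, -0.076, 0.001], [0.001, 0.001, -1.0]]
ft_force: [-0.2, 0.0, -0.3]
gripper_width: 50.2
time_s: 31.95
position: [455.6, 357.9, 74.2]
ee_rot: [[0.076, 0.997, 0.001], [0.997, -0.076, 0.001], [0.001, 0.001, -1.0]]
ft_force: [0.6, -0.9, 3.5]
gripper_width: 25.4
```

```bash
python3 -m crank '{"dp":[[0,0,0.02],[0,0,0.04],[0,0,0.045],[0,0,0.045],[0,0,0.035],[0.017,-0.037,0],[0.017,-0.037,0],[0.017,-0.037,0],[0.017,-0.037,0],[0.017,-0.037,0]],"roll":[0,0,0,0,0,0,0,0,0,0]}'
python3 -m crank '{"dp":[[0.017,-0.037,0],[0.017,-0.037,0],[0.017,-0.037,0],[0.017,-0.037,0],[0.02,-0.039,0],[0,0,-0.03],[0,0,-0.01],[0,0,0],[0,0,0],[0,0,0]],"roll":[0,0,0,0,0,0,0,0,0,0]}'
python3 -m crank '{"dp":[[0,0,0],[0,0,0],[0,0,0]],"roll":[0,0,0]}'
```

```text
time_s: 32.95
position: [540.0, 171.0, 258.3]
ee_rot: [[0.076, 0.997, -0.001], [0.997, -0.076, 0.0], [-0.0, -0.001, -1.0]]
ft_force: [0.7, -0.0, -0.1]
gripper_width: 25.3
time_s: 33.95
position: [628.6, -13.2, 219.6]
ee_rot: [[0.074, 0.997, 0.001], [0.997, -0.074, 0.0], [0.001, 0.001, -1.0]]
ft_force: [1.1, -0.8, -2.0]
gripper_width: 25.3
time_s: 34.25
position: [628.2, -14.2, 219.0]
ee_rot: [[0.075, 0.997, 0.001], [0.997, -0.075, 0.0], [0.0, 0.001, -1.0]]
ft_force: [0.1, -1.2, -1.9]
gripper_width: 25.1
```

Lower to just above the mouth, then look.

```bash
python3 -m crank '{"dp":[[0,0,-0.03],[0,0,-0.02],[0,0,0],[0,0,0],[0,0,0],[0,0,0]],"roll":[0,0,0,0,0,0]}'
python3 - <<'E'
from h import *
st=bot.read_state();im,c=shot('wrist','w16.png'); 
x,y,z=st['position']; print(x,y,z,bot.read_state()['position']);p=[630.5,14.8,-.073]
sq=lambda yc:S2W(p,[[-20,yc-20,75],[20,yc-20,75],[20,yc+20,75],[-20,yc+20,75]])
X,Y=S2W(p,[0,-29,0])[0,:2]; print(X,Y)
overlay(im,c,[(X,Y,z-74.3,16.5,(0,0,255)),(X,Y,z-62.3,16.5,(0,255,0)),(X,Y,z+17.7,13,(255,0,0))],(180,100,330,290),4,'w16o.png',[(sq(-73),(0,255,255)),(sq(-29),(0,255,255))])
E
```

```text
time_s: 34.85
position: [628.9, -14.6, 169.9]
ee_rot: [[0.076, 0.997, 0.002], [0.997, -0.076, 0.0], [0.0, 0.002, -1.0]]
ft_force: [-0.5, -0.2, -0.7]
gripper_width: 25.0
628.8917538410227 -14.622846298181821 169.90107811803028 [628.76723019 -14.54379879 169.70281887]
628.3848797479046 -14.12276380844638
```

View pics/w16o.png

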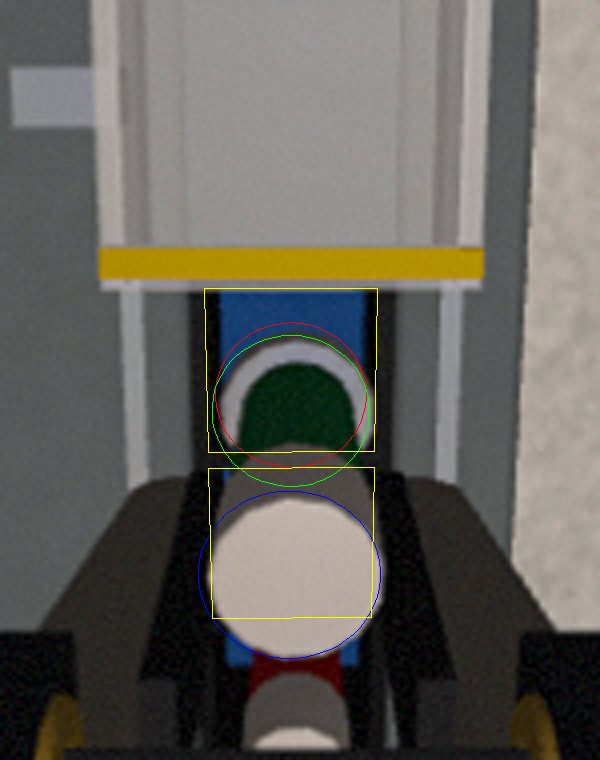

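```bash
python3 -m crank '{"dp":[[-0.0008,0.002,-0.02],[0,0,-0.012],[0,0,-0.01],[0,0,0]],"roll":[0,0,0,0]}'
python3 -m crank '{"dp":[[0,0,-0.01],[0,0,-0.01],[0,0,-0.01],[0,0,-0.004],[0,0,0],[0,0,0]],"roll":[0,0,0,0,0,0]}'
```

```text
time_s: 35.3
position: [626.4, -12.5, 125.2]
ee_rot: [[0.076, 0.997, -0.002], [0.997, -0.076, -0.0], [-0.001, -0.002, -1.0]]
ft_force: [0.2, -0.1, -1.9]
gripper_width: 25.3
time_s: 35.9
position: [627.5, -12.6, 93.2]
ee_rot: [[0.076, 0.997, 0.0], [0.997, -0.076, 0.0], [0.001, 0.0, -1.0]]
ft_force: [-2.4, -0.0, 5.0]
gripper_width: 25.3
```

```bash
python3 -m crank '{"dp":[[0,0,0],[0,0,0],[0,0,0],[0,0,0.03],[0,0,0.04],[0,0,0.05],[-0.022,0.016,0],[-0.022,0.016,0],[-0.022,0.016,0],[-0.022,0.016,0]],"roll":[0,0,0,0,0,0,0.15,0.15,0.15,0.15]}' 0.06 20
python3 -m crank '{"dp":[[-0.022,0.016,0],[-0.022,0.016,0],[-0.022,0.016,0],[0,0,0],[0,0,0],[0,0,0],[0,0,0],[0,0,0],[0,0,0],[0,0,0]],"roll":[0.15,0.15,0.15,0.15,0.15,0.15,0.07,0,0,0]}'
python3 - <<'E'
from h import *
st=bot.read_state(); print(st['ee_rot'].round(3)[:,1])
im,c=shot('top','t17.png'); crop(im,155,120,335,260,4,'t17c.png')
im,c=shot('scene','s17.png'); crop(im,180,130,350,270,4,'s17c.png')
E
```

```text
time_s: 36.9
position: [538.4, 52.1, 212.6]
ee_rot: [[-0.506, 0.863, 0.0], [0.863, 0.506, 0.0], [-0.0, 0.0, -1.0]]
ft_force: [-0.3, 1.6, 0.0]
gripper_width: 60.1
time_s: 37.9
position: [473.3, 99.5, 212.6]
ee_rot: [[-0.997, 0.078, 0.0], [0.078, 0.997, -0.0], [-0.0, -0.0, -1.0]]
ft_force: [-0.4, -0.2, -0.1]
gripper_width: 60.0
[ 0.078  0.997 -0.   ]
```

View pics/t17c.png

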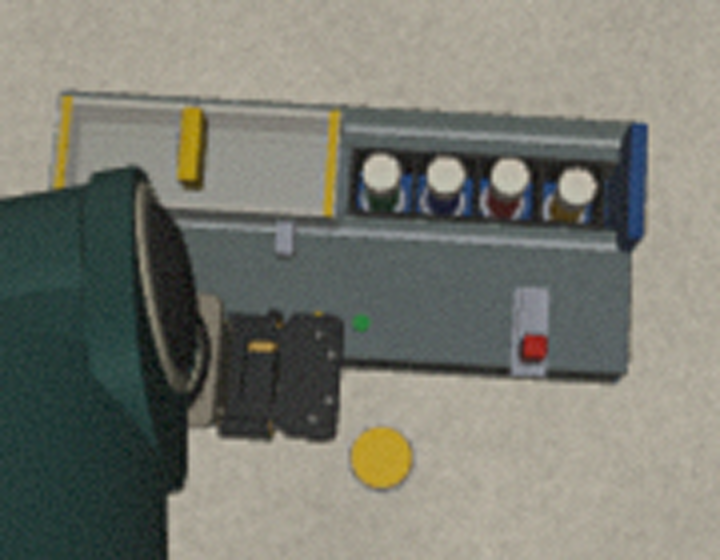

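View pics/s17c.png

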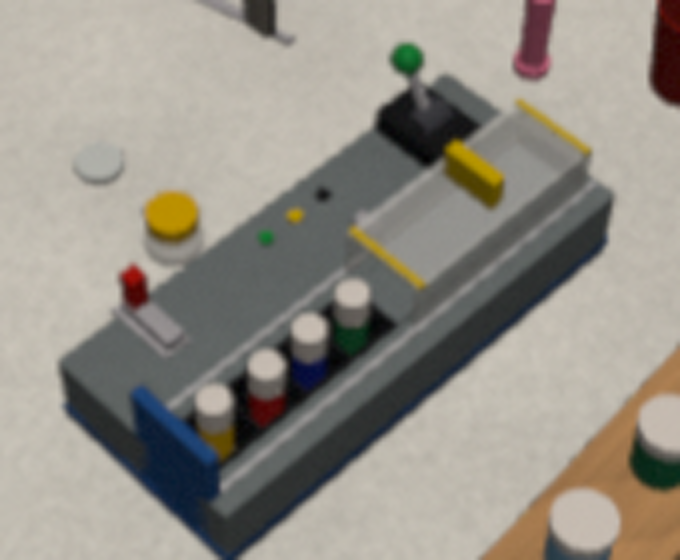

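Run:
```python
from h import *
c=Cam('top'); p=[630.5,14.8,-.073]
for n,u in [('y',(577,187)),('r',(510,177)),('b',(446,175)),('g',(383,173))]:
    print(n,W2S(p,c.at_z((155+u[0]/4-.4,120+u[1]/4-.4),111)).round(1))
c=Cam('scene')
for n,u in [('y',(216,400)),('r',(266,366)),('b',(309,329)),('g',(352,294))]:
    print(n,W2S(p,c.at_z((180+u[0]/4-.4,130+u[1]/4-.4),111)).round(1))
print(bot.read_state()['position'])
```

```text
y [[  -6.5 -160.4  111. ]]
r [[  -2.  -115.2  111. ]]
b [[ -3.  -72.1 111. ]]
g [[ -3.9 -29.7 111. ]]
y [[  -0.2 -160.8  111. ]]
r [[   3.3 -117.   111. ]]
b [[  1.6 -73.7 111. ]]
g [[  1.2 -30.4 111. ]]
[473.33596675  99.5052077  212.57379084]
```

```bash
python3 -m crank '{"dp":[[0.033,0.002,0],[0.033,0.002,0],[0.033,0.002,0],[0.033,0.002,0],[0.0325,0.0025,0],[0,0,0],[0,0,-0.03],[0,0,-0.03],[0,0,-0.0175],[0,0,0]],"roll":[0,0,0,0,0,0,0,0,0,0]}' 0.05 15
python3 -m crank '{"dp":[[0,0,0],[0,0,0],[0,0,0],[0,0,0],[0,0,0]],"roll":[0,0,0,0,0]}' 0 15
```

```text
time_s: 39.0
position: [635.0, 109.8, 132.2]
ee_rot: [[-0.997, 0.077, -0.006], [0.077, 0.997, -0.001], [0.006, -0.002, -1.0]]
ft_force: [-0.5, 0.0, -0.1]
gripper_width: 49.9
time_s: 39.5
position: [638.1, 109.8, 135.8]
ee_rot: [[-0.997, 0.077, 0.001], [0.077, 0.997, 0.0], [-0.001, 0.0, -1.0]]
ft_force: [-1.2, 0.5, 1.9]
gripper_width: 13.8
```

```bash
python3 -m crank '{"dp":[[-0.0007,-0.0095,0],[-0.0014,-0.019,0],[-0.0014,-0.019,0],[-0.0014,-0.019,0],[-0.0014,-0.019,0],[0,0,0]],"roll":[0,0,0,0,0,0]}'
python3 -m crank '{"dp":[[-0.0014,-0.019,0],[-0.0014,-0.019,0],[-0.0014,-0.019,0],[-0.0014,-0.019,0],[-0.0014,-0.019,0],[-0.0007,-0.0095,0],[0,-0.002,0],[0,0,0],[0,0,0]],"roll":[0,0,0,0,0,0,0,0,0]}'
```

```text
time_s: 40.1
position: [631.1, 18.5, 135.7]
ee_rot: [[-0.997, 0.082, 0.0], [0.082, 0.997, -0.003], [-0.001, -0.003, -1.0]]
ft_force: [-1.8, -3.4, 6.2]
gripper_width: 13.9
time_s: 41.0
position: [623.7, -79.6, 135.7]
ee_rot: [[-0.997, 0.076, -0.001], [0.076, 0.997, 0.004], [0.001, 0.003, -1.0]]
ft_force: [-3.1, 5.9, 9.3]
gripper_width: 13.3
```

```bash
python3 -m crank '{"dp":[[0,0,0],[0,0,0],[0,0,0],[0,0,0.03],[0,0,0.03],[-0.03,-0.008,0],[-0.03,-0.008,0],[-0.03,-0.008,0],[-0.028,-0.007,0],[0,0,0]],"roll":[0,0,0,0,0,0,0,0,0,0]}' 0.05 15
python3 -m crank '{"dp":[[0,0,0],[0,0,0],[0,0,0]],"roll":[0,0,0]}'
python3 - <<'E'
from h import *
st=bot.read_state(); print(st['position'])
im,c=shot('wrist','w18.png'); print(c.proj([[505.3,-111.4,125]]))
E
```

```text
time_s: 42.0
position: [502.2, -114.7, 194.9]
ee_rot: [[-0.997, 0.081, -0.002], [0.081, 0.997, 0.001], [0.002, 0.001, -1.0]]
ft_force: [0.3, -0.3, -0.8]
gripper_width: 50.1
time_s: 42.3
position: [506.7, -112.7, 194.9]
ee_rot: [[-0.997, 0.076, 0.0], [0.076, 0.997, -0.001], [-0.0, -0.001, -1.0]]
ft_force: [0.5, 0.1, 0.7]
gripper_width: 50.4
[ 506.7196941  -112.73874987  194.93810212]
[[255.57879598 198.47890794]]
```

View pics/w18.png

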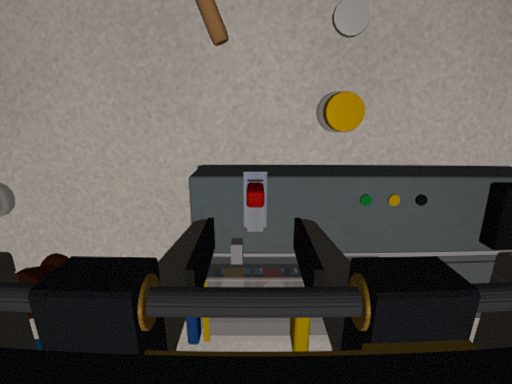

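```bash
python3 -m crank '{"dp":[[-0.001,0.001,-0.03],[0,0,-0.03],[0,0,-0.02],[0,0,-0.013],[0,0,0],[0,0,0]],"roll":[0,0,0,0,0,0]}' 0.05 15
python3 -m crank '{"dp":[[0,0,0],[0,0,0],[0,0,0],[0,0,0],[0,0,0]],"roll":[0,0,0,0,0]}' 0 15
python3 -m crank '{"dp":[[0.005,-0.0004,0],[0.01,-0.0007,0],[0.01,-0.0007,0],[0.005,-0.0004,0],[0.002,0,0],[0,0,0],[0,0,0]],"roll":[0,0,0,0,0,0,0]}'
```

```text
time_s: 42.95
position: [505.4, -112.2, 102.4]
ee_rot: [[-0.997, 0.077, 0.0], [0.077, 0.997, -0.0], [-0.0, -0.0, -1.0]]
ft_force: [-0.2, 0.7, 0.1]
gripper_width: 50.1
time_s: 43.45
position: [505.0, -111.7, 102.4]
ee_rot: [[-0.997, 0.077, 0.001], [0.077, 0.997, 0.0], [-0.001, 0.001, -1.0]]
ft_force: [-1.2, 0.7, 1.4]
gripper_width: 16.3
time_s: 44.15
position: [535.2, -114.0, 102.2]
ee_rot: [[-0.997, 0.077, -0.004], [0.077, 0.997, 0.002], [0.004, 0.001, -1.0]]
ft_force: [-8.5, 1.8, 12.2]
gripper_width: 15.8
```

```bash
python3 -m crank '{"dp":[[0,0,0],[0,0,0],[0,0,0],[0,0,0.03],[0,0,0.04],[0,0,0.038],[-0.0055,0.035,0],[-0.0055,0.035,0],[-0.0055,0.035,0],[-0.0055,0.035,0]],"roll":[0,0,0,0,0,0,0,0,0,0]}' 0.05 15
python3 -m crank '{"dp":[[-0.0055,0.035,0],[-0.0055,0.035,0],[-0.0055,0.035,0],[-0.005,0.034,0],[0,0,0],[0,0,0],[0,0,0],[0,0,0]],"roll":[0,0,0,0,0,0,0,0]}' 0 15
python3 - <<'E'
from h import *
st=bot.read_state(); print(st['position'])
im,c=shot('wrist','w19.png'); print(c.proj([[529.6,162.5,145]]))
im,c=shot('top','t19.png'); crop(im,155,120,335,260,4,'t19c.png')
im,c=shot('scene','s19.png'); crop(im,180,130,350,270,4,'s19c.png')
E
```

```text
time_s: 45.15
position: [514.7, 27.1, 210.2]
ee_rot: [[-0.997, 0.077, 0.001], [0.077, 0.997, 0.0], [-0.001, 0.0, -1.0]]
ft_force: [0.4, 0.9, 0.5]
gripper_width: 50.2
time_s: 45.95
position: [493.7, 163.4, 210.1]
ee_rot: [[-0.997, 0.079, 0.0], [0.079, 0.997, -0.0], [-0.0, -0.0, -1.0]]
ft_force: [0.2, -0.3, -0.5]
gripper_width: 0.7
[493.6994523  163.36828931 210.10067502]
[[256.36606065 240.83499165]]
```

View pics/w19.png

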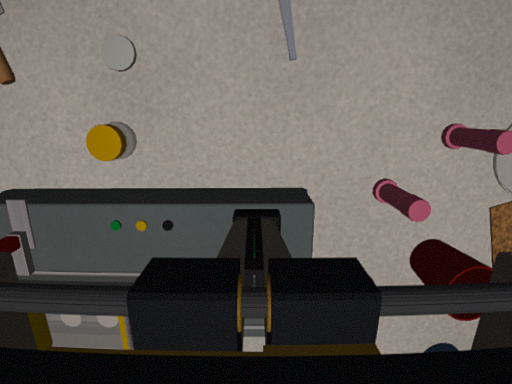

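View pics/t19c.png

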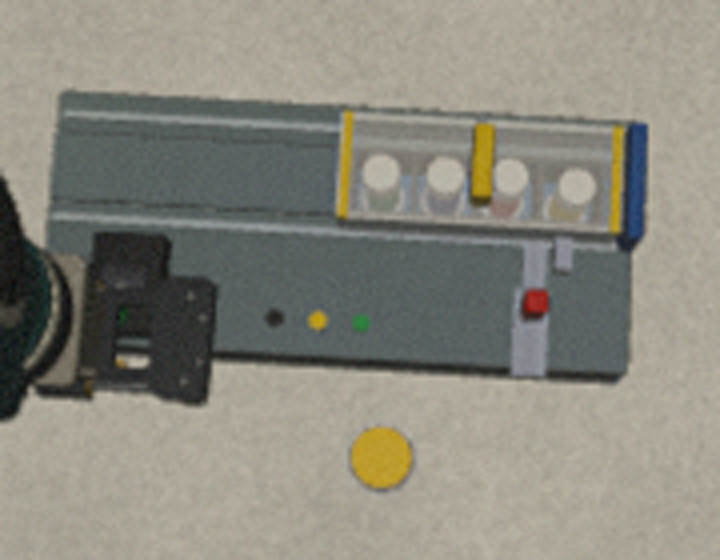

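View pics/s19c.png

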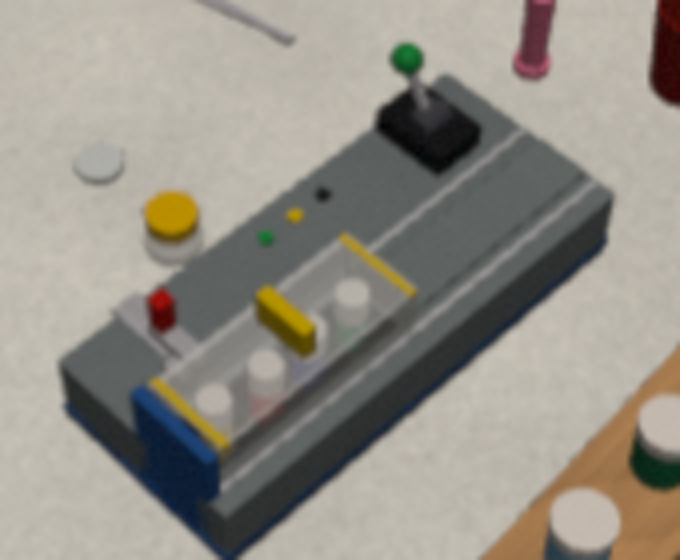

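```bash
python3 -m crank '{"dp":[[0,0,-0.03],[0,0,-0.03],[0,0,-0.012],[0,0,0],[0.01,-0.0007,0],[0.01,-0.0007,0],[0.01,-0.0007,0],[0.01,-0.0007,0],[0.01,-0.0007,0],[0.01,-0.0007,0]],"roll":[0,0,0,0,0,0,0,0,0,0]}' 0 15
python3 -m crank '{"dp":[[0.004,0,0],[0,0,0],[0,0,0]],"roll":[0,0,0]}'
```

```text
time_s: 47.1
position: [554.4, 160.5, 138.1]
ee_rot: [[-0.997, 0.077, 0.0], [0.077, 0.997, 0.0], [-0.0, 0.0, -1.0]]
ft_force: [-1.6, 0.1, -0.6]
gripper_width: 0.7
time_s: 47.4
position: [557.6, 160.5, 138.0]
ee_rot: [[-0.997, 0.077, 0.001], [0.077, 0.997, -0.0], [-0.001, -0.0, -1.0]]
ft_force: [-0.7, 0.3, -0.5]
gripper_width: 0.6
```

Force only about 1 N, so no stop yet; push in small increments until the stop is felt.

```bash
python3 -m crank '{"dp":[[0.004,0,0],[0,0,0],[0,0,0]],"roll":[0,0,0]}'; python3 -m crank '{"dp":[[0.003,0,0],[0,0,0],[0,0,0]],"roll":[0,0,0]}'
python3 - <<'E'
from h import *
im,c=shot('scene','s20.png'); crop(im,240,110,340,190,7,'s20c.png')
E
```

```text
time_s: 47.7
position: [559.9, 160.7, 137.8]
ee_rot: [[-0.997, 0.076, -0.003], [0.076, 0.997, -0.0], [0.003, -0.0, -1.0]]
ft_force: [-4.8, -0.2, 1.8]
gripper_width: 0.5
time_s: 48.0
position: [560.2, 160.7, 137.7]
ee_rot: [[-0.997, 0.076, -0.009], [0.076, 0.997, -0.0], [0.009, -0.001, -1.0]]
ft_force: [-12.8, -0.2, 7.6]
gripper_width: 0.3
```

View pics/s20c.png

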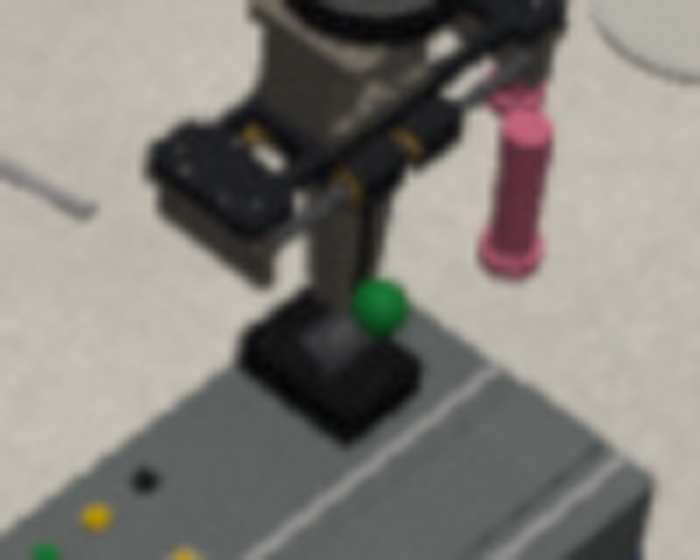

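The lever is at its stop (12.8 N, no further motion). Back off, lift clear and check everything.

```bash
python3 -m crank '{"dp":[[-0.01,0,0],[-0.02,0,0],[-0.03,0,0],[-0.02,0,0],[0,0,0.03],[0,0,0.04],[0,0.03,0.03],[0,0.04,0],[0,0.04,0],[0,0.04,0]],"roll":[0,0,0,0,0,0,0,0,0,0]}'
python3 -m crank '{"dp":[[0,0.04,0],[0,0.04,0],[0,0,0],[0,0,0],[0,0,0],[0,0,0]],"roll":[0,0,0,0,0,0]}'
python3 - <<'E'
from h import *
st=bot.read_state(); print(st['position'],st['ft_force'])
im,c=shot('top','t21.png'); crop(im,155,120,335,260,4,'t21c.png')
p=[630.5,14.8,-.073]
for t in (0,.85,1.0):
    a=t-.5; print(t,c.proj(S2W(p,[-85+55*np.sin(a),140,97+55*np.cos(a)])))
im,c=shot('scene','s21.png')
for t in (0,.85,1.0):
    a=t-.5; print(t,c.proj(S2W(p,[-85+55*np.sin(a),140,97+55*np.cos(a)])))
crop(im,180,110,350,270,4,'s21c.png')
for n in ('t21.png','s21.png'):
    h=cv2.cvtColor(cv2.imread('pics/'+n),cv2.COLOR_BGR2HSV); m=cv2.inRange(h,(50,120,40),(75,255,255)); k,l,s,ct=cv2.connectedComponentsWithStats(m); print(n,[(ct[i].round(1),s[i,4]) for i in range(1,k) if s[i,4]>15])
E
```

```text
time_s: 49.05
position: [485.0, 312.5, 239.1]
ee_rot: [[-0.997, 0.077, 0.003], [0.077, 0.997, 0.002], [-0.003, 0.003, -1.0]]
ft_force: [0.5, 0.1, 1.3]
gripper_width: 0.5
time_s: 49.65
position: [485.1, 389.1, 238.5]
ee_rot: [[-0.997, 0.079, 0.001], [0.079, 0.997, 0.0], [-0.001, 0.0, -1.0]]
ft_force: [0.6, -0.6, 0.4]
gripper_width: 0.6
[485.06870329 389.09805982 238.46213218] [ 0.57198468 -0.60379067  0.38403386]
0 [[181.51824508 197.07205889]]
0.85 [[182.77313819 179.49066225]]
1.0 [[183.30253613 176.89125629]]
0 [[280.94156964 143.81234521]]
0.85 [[291.88520473 150.86522169]]
1.0 [[293.64770287 152.95626615]]
t21.png [(array([183. , 177.2]), np.int32(63)), (array([ 19.9, 264.3]), np.int32(88))]
s21.png [(array([328. ,  79.1]), np.int32(39)), (array([293.7, 153.5]), np.int32(46)), (array([346.1, 247.8]), np.int32(44))]
```

View pics/t21c.png

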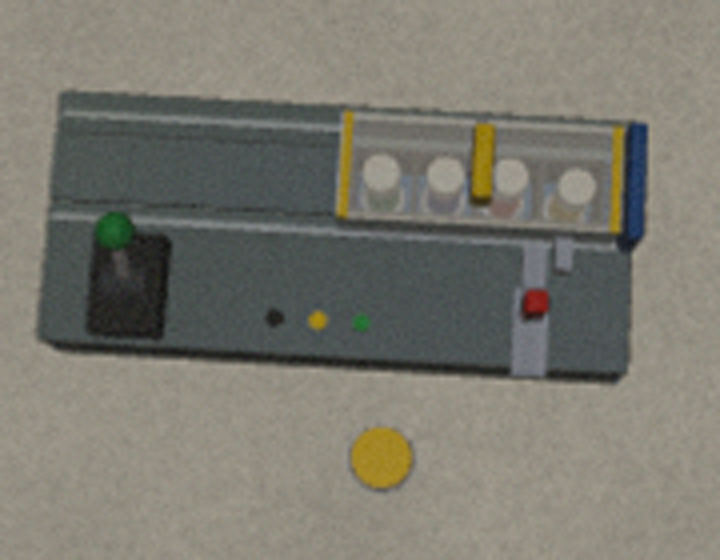

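View pics/s21c.png

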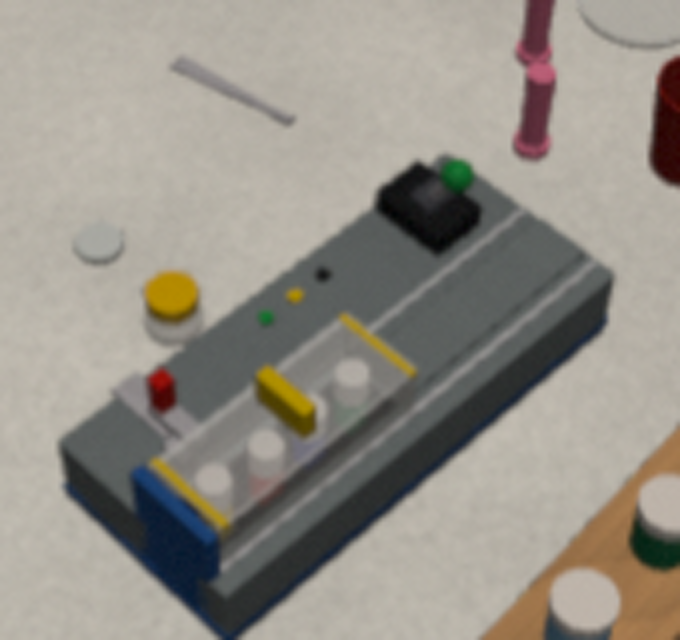

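View pics/s21.png

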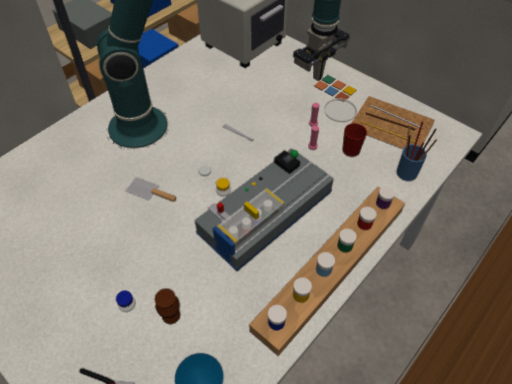

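```bash
python3 -c "
from plant import bot
print(bot.finish_job())"
```

```text
the job is handed in; nothing more can be done
None
```

The job is done and handed in at about 50 s of robot time, well inside the 210 s limit; the hand-in returned no verdict. I drew the catch, opened the guard to its stop, and stood all four tubes in wells of their own: yellow in well 0, red in 1, blue in 2, green in 3. I then shut the guard, pushed the catch home, and threw the lever to its stop.

**Shaker:** The last top and scene pictures show the guard shut over four upright tubes. The catch knob is back at its starting pixel. The lever ball is within about 0.6 pixel of where 1.0 rad should put it in both cameras.

**Stops felt:** I felt end stops when opening and shutting the guard, on the catch and on the lever, at up to about 13 N.

**Bystanders:** The cup, vase and jars appear to be where they started. I checked this by eye, not by measurement. The arm is clear of everything.

**Small disagreements:**
- Seen from the top camera, the yellow tube's cap sat about 3 to 4 mm nearer the robot than the other caps. That is within the well's play.
- The top and scene cameras differ by about 4 to 6 mm in the cap x positions (shaker frame).
- I re-centred the blue tube by 3.5 mm before lowering it, because it sat off-centre in the grip.

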